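# Gauge the last plug, then run the plugs into one corner of the tote

### The job

Two wooden plugs stand on the table beside the wooden tote: put the one that fits down through the hole in the tote's gauge plate, and leave the one that is too wide on the table. Then lift the tote by its carrying bar and tip it until all three narrow plugs have slid together into the corner with the brass angle, and finish still holding the tote up, tilted like that and clear of the table. Do not disturb the other things on the table.

Things in the scene. Friction and masses are not known exactly. Their poses are not given: they have to be found in the camera images.
- tote: Open wooden tote, 220 x 140 mm outside (x, y), walls 6 mm thick, 50 mm high; lined floor 7 mm above its underside; 0.32 kg or so plus plugs. Origin: centre of underside; z up, +x lengthwise to the gauge-plate end (far from the robot), y to its left. Posts 24 mm wide outside the long walls (156 mm over both, 97 mm high) carry a bar across the middle.
- tote_bar (a point): Middle of the tote's carrying bar, 86 mm above the tote's underside; the bar is 18 mm wide (tote x), 20 mm high, and runs 140 mm along the tote's y. It can be gripped across x from above. Axes as the tote's.
- tote_gauge (a point): Centre of the hole in the steel gauge plate, at its top face, 80 mm towards +x from the tote's middle, 55 mm above the underside. Bore 26 mm; plate 5 mm thick, covering the last 60 mm of the tote's +x end; 43 mm free height below it. A narrow plug pushed in and let go drops upright to the floor.
- tote_corner (a point): Collecting corner, where floor and inner wall faces meet: 104 mm towards -x, 64 mm towards +y from the tote's middle, 7 mm above the underside. A brass angle with 34 mm legs clasps this corner outside, no other. The lining is slippery (wood slides from 12 degrees), walls rub: tilt 30 to 40 degrees diagonally (tote -x and +y alike); rock the direction a little if a plug hangs on another.
- loose_plug: The plug that fits: light wooden cylinder, 22 mm diameter, 30 mm long, standing upright on the table left or right of the tote. Origin: its centre, z along its axis.
- wide_plug: The plug that is too wide: light wooden cylinder, 30 mm diameter, 30 mm long, standing upright on the table on the other side of the tote. Origin: its centre.
- plug_a: Narrow wooden plug, 22 mm diameter, 30 mm long, lying in the tote; origin: its centre, x along its axis.
- plug_b: As plug_a, but standing upright in the tote; origin: its centre, z along its axis.
- whetstone: Bystander: grey oil stone, 45x140x20 mm; origin: centre of its underside.
- spool: Bystander: spool of red thread, 38x38x50 mm; origin: centre of its underside.
- rusty_tin: Bystander: rusty round tin, 54 mm wide, 55 mm high; origin: centre of its underside.
- small_block: Bystander: flat dark printing block, 47x97x24 mm; origin: centre of its underside.
- awl: Bystander: awl with a dark wooden handle, 25x150x25 mm; origin: centre of its underside.

How it is judged:
By the outcome, as a careful person would: the job done as asked, in the order asked, and still so for the second after the job is handed in, while the arm keeps its last pose, push and grip.
It also fails if it takes over 58 s, if anything falls off the work surface, if the arm or the gripper's body presses on something with over 40 N, if the wrist force passes 120 N, or if a joint passes its speed limit or range.

### The arm

A 7-joint arm with a two-finger parallel gripper is mounted at the origin on a cart in front of the work surface, level with it; the furniture and walls round the work are solid. World frame = base frame: x ahead of the robot, y to its left, z up, the work surface at z = 0. Lengths are in m, angles in rad, forces in N, time in s.
With the tool pointing down it reaches from about 0.35 to 0.9 m from the base axis. Payload 7.2 kg.
Tool frame: the origin (TCP) lies midway between the tips of the shut fingers; the grasp point (between the pads) lies 19 mm behind it; z points along the fingers, y is the direction in which the jaws open and shut (so a half turn about z gives the same grasp; the last joint's range is limited). The gripper opens to 85 mm and grips with 20 to 120 N. Pads are 22 mm wide; open, the fingers measure 114 mm over their backs; the gripper's body (76 mm by 85 mm) begins 54 mm behind the grasp point. The pads swing forward as they close: fully open they stand 13 mm farther back than shut.
Start: joints at [-1.196, 0.411, -0.013, 1.596, 0.006, 1.134, -0.082], TCP at [0.268, 0.565, 0.231] pointing down, gripper open.
Joint ranges: [-2.95, 2.95], [-0.29, 1.99], [-1.47, 1.44], [0.14, 2.54], [-1.03, 4.17], [0.13, 1.85], [-2.86, 2.86]. Speed limits (rad/s): [2.39, 2.39, 3.01, 3.01, 3.14, 3.14, 3.14].

### API

Orientations are given as [roll, pitch, yaw] about the fixed x, y, z axes, in that order (R = Rz(yaw) Ry(pitch) Rx(roll)).
In Python, from station import arm, read_camera, camera_model gives the robot as it stands.
- The arm moves only by the tool arm_command, never from a script. Its arguments are lists of equal length, an entry for each row: "angular": the turn, a rotation vector about the world's x, y, z in units of 5 degrees (1.0 is 5 degrees), a list of three; "delta_pos": the shift along the world's x, y, z in mm, a list of three; "jaw": the opening, from -1 (shut) to 1 (fully open). In form: {"angular": [[wx, wy, wz], ...], "delta_pos": [[dx, dy, dz], ...], "jaw": [jaw, ...]}. A call has 1 to 12 rows; each row is the pose to reach, as a shift and turn from the pose measured when the call began; what a row does not reach only later rows make up. A row lasts 1/8 s, in which the tool goes at most 62.5 mm and 10.7 degrees, less where a joint would pass 70% of its speed; a pose out of reach is approached as far as the arm can. A call with a gripper value outside its range is refused whole. The fingers move at their own pace and stop on an object; the grip force is fixed at half the most. Time passes only in rows, so rows that repeat a pose let the fingers close. It gives the time, the measured TCP pose, the force and the opening at its end, in the units of the state.
- arm.read_state(): the state, without advancing time (a new reading comes with each control period).
- read_camera(name): name is "scene" or "top"; returns (picture, depth): 420x560x3 uint8, blue, green, red; 420x560 float32, m along the optical axis (not along the pixel's ray), 0 where there is no reading.
- camera_model(name): a dict with "vfov" (degrees; the focal length in pixels is half the picture's height over the tangent of half this angle, whatever the lens; pixels are square), "cx", "cy" (the principal point, pixels), "rvec" (rotation vector, rad) and "tvec" (3), from world to camera coordinates, as OpenCV has them. Camera axes: x right, y down, z forward; pixel columns grow to the right and rows downward; lengths in m; the calibration is good to about 2 mm. A picture is of the moment at which its call begins. camera_model takes no time and is no camera call.
- arm.close_job(): hands the job in, once; it reports no verdict.
The state is a dict: "time_s": time; "joint_positions": joint angles; "qd": joint speeds; "tau": joint torques, N m; "eef_pos": TCP position; "ee_rot": TCP orientation; "ft_force": force on the tool from outside, world axes, zero at the start; "ft_torque": the same for the moment, N m; "width": finger opening in m.
Only numpy, scipy, OpenCV 4.12 (cv2) and the standard library are available. Lean on these libraries where they do the work, as an engineer would, in place of code of your own. Each camera call takes 0.05 s, during which the arm holds its last target.

## Working session

There is one attempt and no reset: what is moved stays moved. The work goes in short steps, Python scripts to look and compute and a tool call to move; the robot and the scene stay as the last step left them, time stands still between calls to the robot, and variables do not carry over. Pictures are saved under pics/ and viewed, and the job is handed in when it is done.

Besides the shell and the picture viewer there is one more tool, called after ">>>" as name(argument=value, ...) on one line, values as JSON. arm_command: Moves the arm, as the interface text tells. Its arguments: {"type":"object","properties":{"angular":{"type":"array","items":{"type":"array","items":{"type":"number"}}},"delta_pos":{"type":"array","items":{"type":"array","items":{"type":"number"}}},"jaw":{"type":"array","items":{"type":"number"}}},"required":["angular","delta_pos","jaw"]}

```bash
mkdir -p pics; cat > h.py <<'E'
import numpy as np,cv2
from station import arm, read_camera, camera_model
def cam(n):
    m=camera_model(n);f=210/np.tan(np.radians(m["vfov"])/2)
    K=np.array([[f,0,m["cx"]],[0,f,m["cy"]],[0,0,1]]);R=cv2.Rodrigues(np.array(m["rvec"],float))[0]
    return K,R,np.array(m["tvec"],float).ravel()
def ray(n,u,v,z):
    K,R,t=cam(n);d=R.T@np.linalg.inv(K)@np.array([u,v,1.]);c=-R.T@t
    return c+d*(z-c[2])/d[2]
def cloud(n,depth):
    K,R,t=cam(n);v,u=np.mgrid[0:420,0:560]
    p=np.stack([(u-K[0,2])/K[0,0]*depth,(v-K[1,2])/K[1,1]*depth,depth],-1)
    return (p-t)@R
def proj(n,P):
    K,R,t=cam(n);q=K@(R@np.array(P,float)+t);return q[:2]/q[2]
E
python3 - <<'E'
from h import *
for n in("scene","top"):
    p,d=read_camera(n);cv2.imwrite(f"pics/{n}0.png",p);np.save(f"pics/{n}0.npy",d)
    print(camera_model(n))
s=arm.read_state();print(s)
E
```

```text
{'vfov': 53.76117960431241, 'cx': 279.52100602103326, 'cy': 206.6719342515682, 'rvec': array([ 2.25418315, -1.17658167,  0.39042694]), 'tvec': array([-0.32524269,  0.39182104,  0.95517537])}
{'vfov': 43.62582325671541, 'cx': 286.70047820734266, 'cy': 199.3613007765663, 'rvec': array([ 2.18027108, -2.16830978,  0.11799001]), 'tvec': array([-0.00286524,  0.56066061,  1.44563315])}
{'time_s': 0.1, 'joint_positions': array([-1.19617864,  0.41185251, -0.01272033,  1.5969316 ,  0.00557793,
        1.1342883 , -0.08219424]), 'qd': array([-0.00043163,  0.00082313,  0.0021617 , -0.00135351, -0.00053902,
       -0.00055139, -0.0007324 ]), 'tau': array([ 2.57232772e-03, -6.01830196e+01,  6.84466772e-01, -3.00090587e+01,
        1.41041281e-02,  6.45492895e-03, -8.71212052e-06]), 'eef_pos': array([0.26764273, 0.56431888, 0.23052856]), 'ee_rot': array([-3.14015020e+00,  7.82585042e-05,  2.69880312e+00]), 'ft_force': array([0.06321889, 0.33467032, 0.14237867]), 'ft_torque': array([0.00280653, 0.01001964, 0.03694535]), 'width': 0.08500489839759433}
```

View pics/scene0.png

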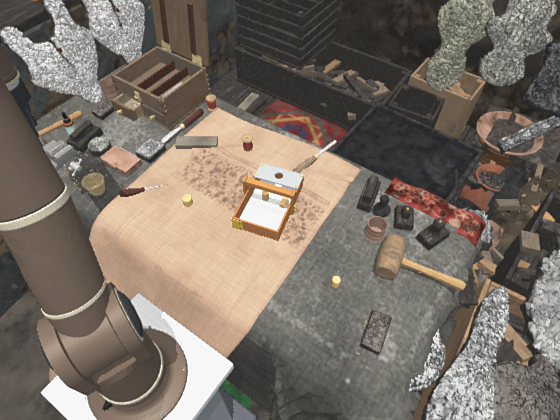

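View pics/top0.png

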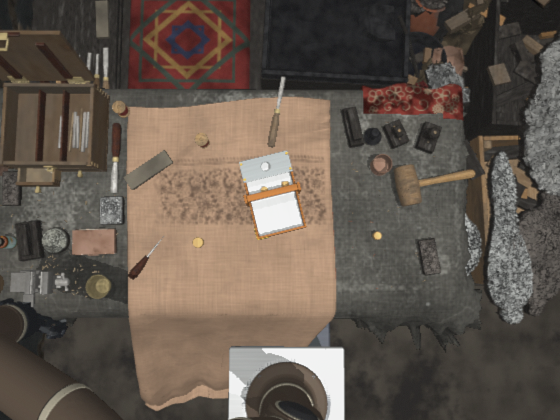

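Top view: the tote is at about (272,195), with its gauge plate and hole at (265,167). There is a wooden plug at (198,242) and a smaller one at (378,236). Next I'll measure these.

```bash
python3 - <<'E'
from h import *
p=cv2.imread("pics/top0.png");d=np.load("pics/top0.npy");W=cloud("top",d)
cv2.imwrite("pics/c1.png",cv2.resize(p[135:255,215:335],None,fx=5,fy=5,interpolation=cv2.INTER_CUBIC))
q=cv2.imread("pics/scene0.png")
cv2.imwrite("pics/c2.png",cv2.resize(q[150:250,220:310],None,fx=6,fy=6,interpolation=cv2.INTER_CUBIC))
# plugs: by height 30mm
for c in((198,242),(378,236)):
    m=np.zeros((420,560),bool);m[c[1]-12:c[1]+12,c[0]-12:c[0]+12]=1
    m&=(W[...,2]>.022)&(W[...,2]<.045)
    P=W[m];print(c,m.sum(),np.median(P[:,2]),(P.min(0)+P.max(0))/2,np.ptp(P,axis=0),"area diam",2*np.sqrt(m.sum()*(1.42/cam("top")[0][0,0])**2/np.pi))
# table height check
print(W[280,220],W[200,350])
# bar top height ~.096
m=(W[...,2]>.088)&(W[...,2]<.105);m[:, :220]=0;m[:,330:]=0;m[:130]=0;m[250:]=0
P=W[m];(c,s,a)=cv2.minAreaRect((P[:,:2]*1000).astype(np.float32));print("bar",len(P),c,s,a,np.median(P[:,2]))
# plate .055
m=(W[...,2]>.050)&(W[...,2]<.062);m[:, :220]=0;m[:,330:]=0;m[:130]=0;m[250:]=0
hsv=cv2.cvtColor(p,cv2.COLOR_BGR2HSV);m1=m&(hsv[...,1]<60)
P=W[m1];print("plate",len(P),cv2.minAreaRect((P[:,:2]*1000).astype(np.float32)))
m=(W[...,2]>.03)&(W[...,2]<.11);m[:, :220]=0;m[:,330:]=0;m[:145]=0;m[250:]=0
P=W[m];print("tote",len(P),cv2.minAreaRect((P[:,:2]*1000).astype(np.float32)))
E
```

```text
(198, 242) 91 0.028545534208690018 [0.43995417 0.24796237 0.02953113] [0.02778914 0.02971621 0.01475325] area diam 0.029131146607994755
(378, 236) 48 0.029453051790644176 [ 0.4607037  -0.25266134  0.02919404] [0.01962939 0.01700408 0.0121866 ] area diam 0.021157166382443783
[0.33425249 0.18646277 0.00152203] [ 0.56320603 -0.18202346 -0.00496437]
bar 401 (572.1898193359375, 41.17649459838867) (22.249465942382812, 154.89114379882812) 14.082756042480469 0.09444502659880041
plate 876 ((650.4558715820312, 61.104347229003906), (60.548248291015625, 139.92613220214844), 14.479130744934082)
tote 1873 ((571.6956176757812, 41.05998229980469), (223.95201110839844, 154.92739868164062), 13.866679191589355)
```

View pics/c1.png

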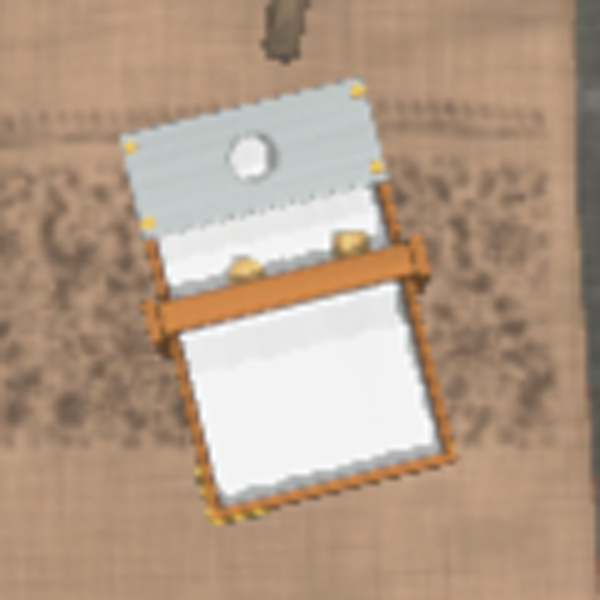

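View pics/c2.png

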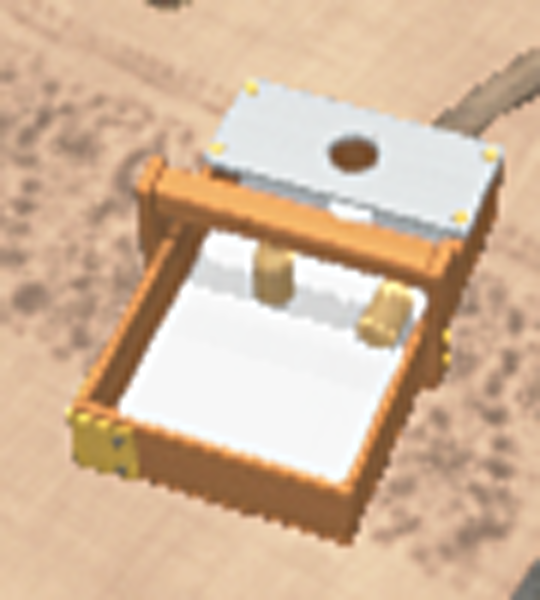

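The brass angle is at the tote's near-left corner (−x,+y), so yaw is about 14°. plug_b stands and plug_a lies below the bar. I'll refine the loose plug and the hole with rays.

```bash
python3 - <<'E'
from h import *
for n,c,hc in(("top",(378,236),(265,167)),("scene",(336,282),(278,176))):
    p=cv2.imread(f"pics/{n}0.png");hsv=cv2.cvtColor(p,cv2.COLOR_BGR2HSV).astype(int)
    s=np.zeros((420,560),bool);s[c[1]-12:c[1]+12,c[0]-12:c[0]+12]=1
    m=s&(hsv[...,1]>60)&(hsv[...,0]<35)&(hsv[...,2]>110)
    v,u=np.nonzero(m);print(n,m.sum(),u.min(),u.max(),v.min(),v.max(),"ray@z15",ray(n,u.mean(),v.mean(),.015),"@30",ray(n,u.mean(),v.mean(),.030))
    K,R,t=cam(n);print("campos",-R.T@t)
p=cv2.imread("pics/top0.png")
print(ray("top",215+252.5/5-.4,135+157/5-.4,.055), "scene hole",ray("scene",220+353/6-.4,150+154/6-.4,.055))
# plate corners brass screws & post outer ends in top
print("predicted hole px",proj("top",[.6496,.0606,.055]),proj("scene",[.6496,.0606,.055]))
print("gauge ctr from plate", )
# bar ends in top
for u,v in((147,313),(430,265)): print(ray("top",215+u/5-.4,135+v/5-.4,.096))
E
```

```text
top 64 373 381 231 239 ray@z15 [ 0.46204938 -0.25540792  0.015     ] @30 [ 0.4615606  -0.25269059  0.03      ]
campos [0.41384844 0.0125653  1.4942474 ]
scene 94 331 340 275 287 ray@z15 [ 0.46151616 -0.25235715  0.015     ] @30 [ 0.454082   -0.25485952  0.03      ]
campos [-0.02604996 -0.41647365  0.99876805]
[0.65059508 0.06082597 0.055     ] scene hole [0.64904377 0.06014831 0.055     ]
predicted hole px [265.17821851 166.35527289] [278.41642737 175.0881636 ]
gauge ctr from plate
[0.55899422 0.11515201 0.096     ]
[ 0.5858168  -0.03636837  0.096     ]
```

>>> arm_command(angular=[[0,0,-0.8],[0,0,-1.7],[0,0,-2.5],[0,0,-3.4],[0,0,-4.2],[0,0,-5],[0,0,-5.9],[0,0,-6.7],[0,0,-7.6],[0,0,-8.4],[0,0,-9.3],[0,0,-10.1]], delta_pos=[[18,-47,4],[36,-94,8],[54,-141,12],[72,-188,16],[90,-235,20],[108,-282,24],[126,-329,28],[144,-376,32],[162,-423,36],[180,-470,40],[198,-517,40],[212,-564,40]], jaw=[1,1,1,1,1,1,1,1,1,1,0.4,0.4])

```text
time_s: 1.6
eef_pos: [0.4799, -0.0013, 0.2705]
ee_rot: [-3.14, 0.0, 1.815]
ft_force: [1.1, 1.6, 0.0]
width: 0.0593
```

>>> arm_command(angular=[[0,0,0],[0,0,0],[0,0,0],[0,0,0],[0,0,0],[0,0,0],[0,0,0],[0,0,0],[0,0,0]], delta_pos=[[-4,-45,-10],[-8,-90,-30],[-12,-135,-60],[-16,-180,-100],[-18,-225,-140],[-19,-252,-175],[-19,-252,-190],[-19,-252,-190],[-19,-252,-190]], jaw=[0.4,0.4,0.4,0.4,0.4,0.4,0.4,0.4,0.4])

```text
time_s: 2.72
eef_pos: [0.4619, -0.2523, 0.0814]
ee_rot: [3.142, 0.0, 1.817]
ft_force: [-0.1, 1.0, 0.6]
width: 0.0597
```

```bash
python3 - <<'E'
from h import *
p,d=read_camera("scene");cv2.imwrite("pics/s1.png",cv2.resize(p[200:350,240:440],None,fx=4,fy=4,interpolation=cv2.INTER_CUBIC))
E
```

```text
(no output)
```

View pics/s1.png

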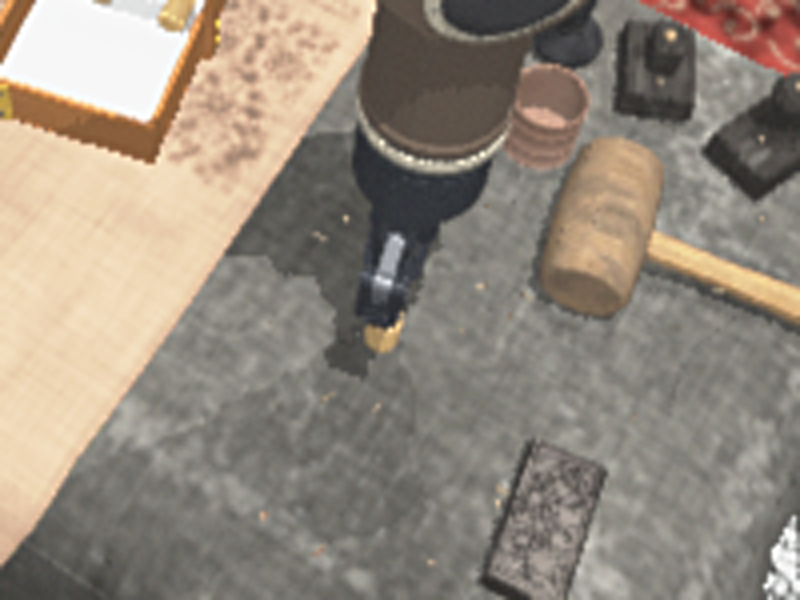

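The gripper is right above the plug, seen at (383,335) in the crop. I'll descend and grip it.

>>> arm_command(angular=[[0,0,0],[0,0,0],[0,0,0],[0,0,0],[0,0,0],[0,0,0],[0,0,0],[0,0,0],[0,0,0],[0,0,0],[0,0,0],[0,0,0]], delta_pos=[[-1,-1,-20],[-1,-1,-45],[-1,-1,-65],[-1,-1,-65],[-1,-1,-65],[-1,-1,-65],[-1,-1,-65],[-1,-1,-65],[-1,-1,-65],[-1,-1,-65],[-1,-1,-40],[-1,-1,30]], jaw=[0.4,0.4,0.4,0.4,-1,-1,-1,-1,-1,-1,-1,-1])

```text
time_s: 4.28
eef_pos: [0.4596, -0.2526, 0.1037]
ee_rot: [-3.138, -0.002, 1.817]
ft_force: [1.5, -0.4, 0.4]
width: 0.0191
```

>>> arm_command(angular=[[0,0,0],[0,0,0],[0,0,0],[0,0,0],[0,0,0],[0,0,0],[0,0,0],[0,0,0],[0,0,0],[0,0,0]], delta_pos=[[10,15,40],[30,55,60],[55,100,60],[80,145,60],[105,190,60],[130,230,60],[155,270,60],[180,300,60],[190,313,50],[190,313,50]], jaw=[-1,-1,-1,-1,-1,-1,-1,-1,-1,-1])

```text
time_s: 5.52
eef_pos: [0.6488, 0.0607, 0.1524]
ee_rot: [-3.136, -0.001, 1.818]
ft_force: [-1.0, -0.3, -0.5]
width: 0.0194
```

```bash
cat > look.py <<'E'
from h import *
import sys
k=sys.argv[1]
for n,(a,b,c,e) in(("scene",(100,250,200,340)),("top",(120,260,200,340))):
    p,d=read_camera(n);cv2.imwrite(f"pics/{n}{k}.png",p);np.save(f"pics/{n}{k}.npy",d)
    if n=="scene" or len(sys.argv)>2: cv2.imwrite(f"pics/{n}c{k}.png",cv2.resize(p[a:b,c:e],None,fx=4,fy=4,interpolation=cv2.INTER_CUBIC))
s=arm.read_state();print(s["time_s"],s["eef_pos"],s["ee_rot"],s["width"],s["ft_force"])
E
python3 look.py 2
```

```text
5.625 [0.64869931 0.05830991 0.15354432] [-3.13685348e+00 -8.06676036e-04  1.81501070e+00] 0.01898747754881917 [-0.64332934 -0.74249012 -0.39139385]
```

View pics/scenec2.png

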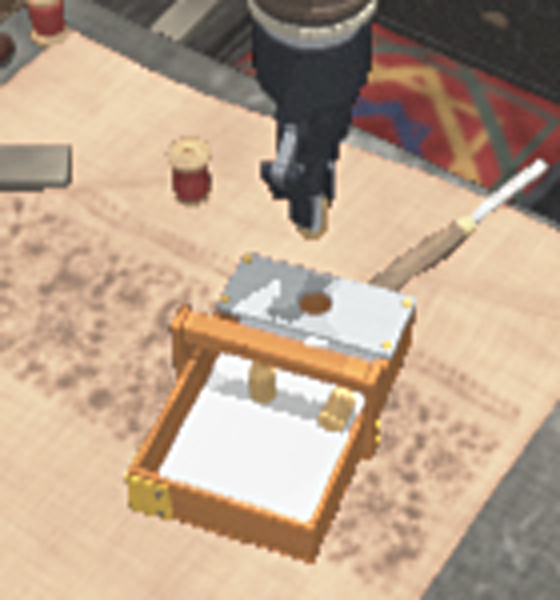

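```bash
python3 - <<'E'
from h import *
p=cv2.imread("pics/scene2.png");cv2.imwrite("pics/z2.png",cv2.resize(p[130:185,255:315],None,fx=10,fy=10,interpolation=cv2.INTER_CUBIC))
print(proj("scene",[.6487,.0583,.1535]),proj("scene",[.6487,.0583,.1375]),proj("scene",[.65,.0605,.055]))
E
```

```text
[278.77664389 152.60622412] [278.79262256 156.54965338] [278.51948628 175.02044247]
```

View pics/z2.png

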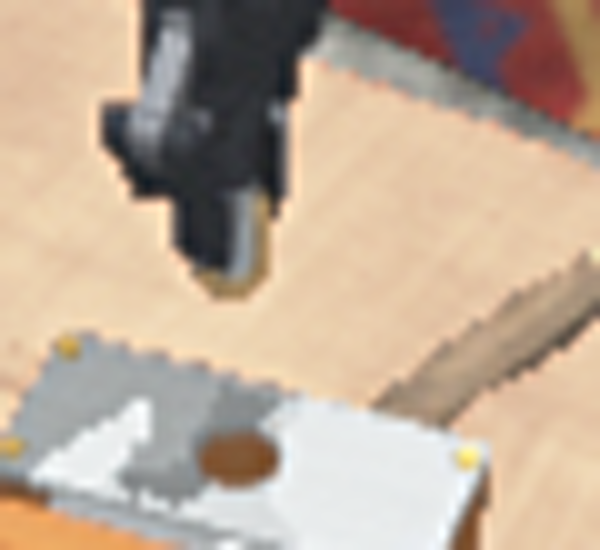

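```bash
python3 - <<'E'
from h import *
print(np.round(cam("scene")[1],3))
p=cv2.imread("pics/scene2.png");W=cloud("scene",np.load("pics/scene2.npy"));h=cv2.cvtColor(p,cv2.COLOR_BGR2HSV)
for v in range(146,162):
    print(v,[(u,tuple(h[v,u]),tuple(np.round(W[v,u]*1000).astype(int))) for u in range(272,284) if W[v,u,2]>.1 and h[v,u,1]>60 and h[v,u,2]>90 and 5<h[v,u,0]<30])
E
```

```text
[[ 0.572 -0.82  -0.001]
 [-0.657 -0.457 -0.6  ]
 [ 0.491  0.344 -0.8  ]]
146 []
147 []
148 []
149 [(281, (np.uint8(19), np.uint8(79), np.uint8(103)), (np.int64(655), np.int64(55), np.int64(165)))]
150 [(281, (np.uint8(18), np.uint8(108), np.uint8(163)), (np.int64(653), np.int64(54), np.int64(162))), (282, (np.uint8(13), np.uint8(76), np.uint8(91)), (np.int64(662), np.int64(57), np.int64(154)))]
151 [(281, (np.uint8(18), np.uint8(113), np.uint8(165)), (np.int64(650), np.int64(52), np.int64(163))), (282, (np.uint8(11), np.uint8(74), np.uint8(121)), (np.int64(659), np.int64(54), np.int64(154)))]
152 [(281, (np.uint8(18), np.uint8(109), np.uint8(169)), (np.int64(651), np.int64(52), np.int64(158)))]
153 [(281, (np.uint8(18), np.uint8(105), np.uint8(165)), (np.int64(649), np.int64(51), np.int64(156)))]
154 [(281, (np.uint8(17), np.uint8(109), np.uint8(169)), (np.int64(649), np.int64(51), np.int64(152)))]
155 [(273, (np.uint8(11), np.uint8(67), np.uint8(110)), (np.int64(623), np.int64(60), np.int64(165))), (281, (np.uint8(17), np.uint8(110), np.uint8(170)), (np.int64(650), np.int64(51), np.
[... 1025 characters left out ...]
.uint8(18), np.uint8(90), np.uint8(161)), (np.int64(639), np.int64(54), np.int64(143))), (279, (np.uint8(19), np.uint8(100), np.uint8(160)), (np.int64(644), np.int64(54), np.int64(139))), (280, (np.uint8(16), np.uint8(105), np.uint8(173)), (np.int64(645), np.int64(52), np.int64(139)))]
159 [(276, (np.uint8(16), np.uint8(93), np.uint8(162)), (np.int64(639), np.int64(61), np.int64(134))), (277, (np.uint8(17), np.uint8(105), np.uint8(162)), (np.int64(636), np.int64(56), np.int64(139))), (278, (np.uint8(17), np.uint8(109), np.uint8(168)), (np.int64(639), np.int64(54), np.int64(139))), (279, (np.uint8(16), np.uint8(105), np.uint8(177)), (np.int64(641), np.int64(52), np.int64(138)))]
160 []
161 []
```

Depth points on the plug put its axis near (0.647, 0.0615). The hole is at about (0.6495, 0.0605). I'll shift by about (+2,−1) mm, lower to just above the plate and look again.

>>> arm_command(angular=[[0,0,0],[0,0,0],[0,0,0],[0,0,0],[0,0,0]], delta_pos=[[1,0,-20],[2,-1,-45],[2,-1,-70],[2,-1,-73],[2,-1,-73]], jaw=[-1,-1,-1,-1,-1])

```text
time_s: 6.25
eef_pos: [0.6506, 0.0565, 0.0806]
ee_rot: [-3.137, -0.001, 1.814]
ft_force: [-0.4, -0.8, 0.3]
width: 0.0192
```

```bash
python3 look.py 3; python3 - <<'E'
from h import *
p=cv2.imread("pics/scene3.png");cv2.imwrite("pics/z3.png",cv2.resize(p[145:200,255:315],None,fx=10,fy=10,interpolation=cv2.INTER_CUBIC))
W=cloud("scene",np.load("pics/scene3.npy"));h=cv2.cvtColor(p,cv2.COLOR_BGR2HSV).astype(int)
m=(h[...,1]>60)&(h[...,2]>90)&(h[...,0]>5)&(h[...,0]<30)&(W[...,2]>.058)&(W[...,2]<.1);m[:150]=0;m[185:]=0;m[:,:270]=0;m[:,290:]=0
P=W[m]*1000;
from scipy.optimize import least_squares
print(np.round(P).astype(int).tolist())
r=least_squares(lambda c:np.hypot(P[:,0]-c[0],P[:,1]-c[1])-11,[649,60],loss="soft_l1");print(r.x,r.cost)
# hole from picture 0: brown inside plate
p=cv2.imread("pics/scene0.png");h=cv2.cvtColor(p,cv2.COLOR_BGR2HSV).astype(int)
m=(h[...,1]>60);s=np.zeros_like(m);s[168:183,268:290]=1;m&=s
v,u=np.nonzero(m);print(m.sum(),u.min(),u.max(),v.min(),v.max(),u.mean(),v.mean(),ray("scene",u.mean(),v.mean(),.055))
E
```

```text
6.35 [0.65124015 0.05692383 0.08152318] [-3.13827434e+00 -5.91512975e-04  1.81450392e+00] 0.019357488667101713 [-0.24839388 -0.10724505 -0.29539789]
[[654, 51, 93], [652, 49, 92], [662, 53, 81], [647, 46, 94], [648, 47, 88], [648, 46, 85], [647, 46, 81], [649, 47, 73], [640, 63, 67], [639, 58, 72], [642, 46, 77], [649, 47, 69], [639, 58, 67], [640, 55, 68], [639, 51, 71], [641, 49, 71], [644, 47, 69], [647, 46, 67], [639, 55, 65], [642, 53, 63], [643, 50, 64], [643, 47, 66], [578, 40, 97], [580, 38, 97]]
[649.20897915  57.1172192 ] 133.6097025090989
41 275 289 168 178 280.6585365853659 173.70731707317074 [0.65802001 0.05820604 0.055     ]
```

View pics/z3.png

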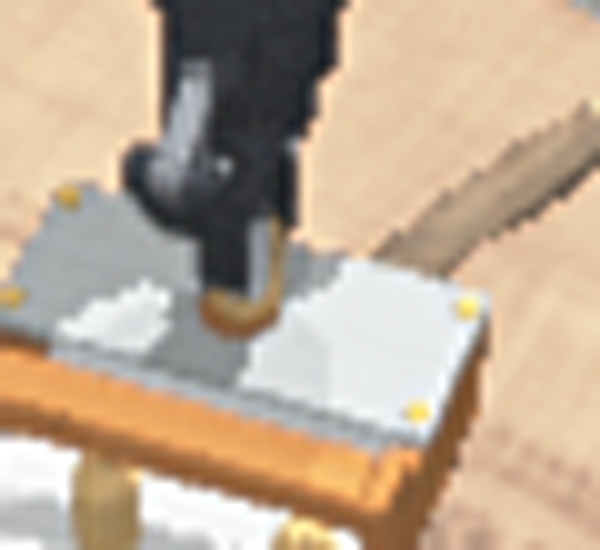

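```bash
python3 - <<'E'
from h import *
p=cv2.imread("pics/scene3.png");q=cv2.imread("pics/scene0.png")
a=cv2.resize(p[166:184,268:290],None,fx=25,fy=25,interpolation=cv2.INTER_NEAREST)
b=cv2.resize(q[166:184,268:290],None,fx=25,fy=25,interpolation=cv2.INTER_NEAREST)
cv2.imwrite("pics/z3b.png",cv2.resize(np.vstack([a,b])[:,:],None,fx=.66,fy=.66))
E
```

```text
(no output)
```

View pics/z3b.png

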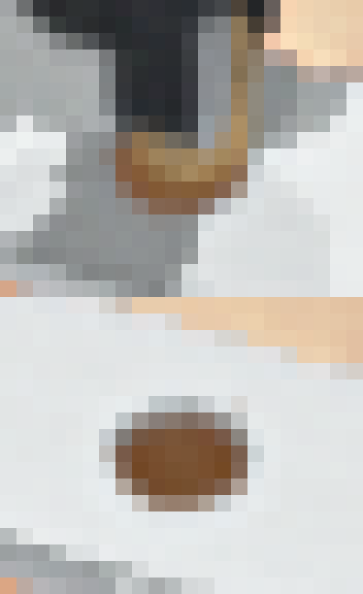

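The crescent of hole visible under the plug says the plug is about 2 mm too near the camera. The depth fit agrees. I'll correct by (+1.3,+2.0) and lower it a few mm into the bore, watching the force.

>>> arm_command(angular=[[0,0,0],[0,0,0],[0,0,0],[0,0,0],[0,0,0]], delta_pos=[[1,2,0],[1,2,-4],[1,2,-8],[1,2,-12],[1,2,-14]], jaw=[-1,-1,-1,-1,-1])

```text
time_s: 6.98
eef_pos: [0.652, 0.0589, 0.067]
ee_rot: [-3.138, -0.001, 1.814]
ft_force: [-1.0, -0.6, 0.1]
width: 0.0189
```

>>> arm_command(angular=[[0,0,0],[0,0,0],[0,0,0],[0,0,0]], delta_pos=[[0,0,-2],[0,0,-4],[0,0,-6],[0,0,-6]], jaw=[-1,-1,-1,-1])

```text
time_s: 7.48
eef_pos: [0.6519, 0.0589, 0.0608]
ee_rot: [-3.137, -0.001, 1.814]
ft_force: [-0.4, -0.7, 0.2]
width: 0.0191
```

```bash
python3 look.py 4; python3 - <<'E'
from h import *
p=cv2.imread("pics/scene4.png");cv2.imwrite("pics/z4.png",cv2.resize(p[145:200,255:315],None,fx=10,fy=10,interpolation=cv2.INTER_CUBIC))
E
```

```text
7.575 [0.65205649 0.05887886 0.06106746] [-3.13774820e+00 -5.78651463e-04  1.81444849e+00] 0.019464400692550544 [0.27628774 0.39924974 0.15943698]
```

View pics/z4.png

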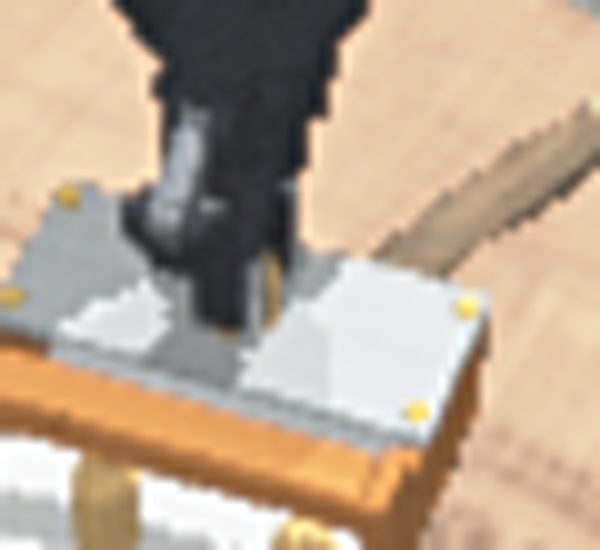

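There is no force and the plug has sunk into the hole. I'll release it and lift.

>>> arm_command(angular=[[0,0,0],[0,0,0],[0,0,0],[0,0,0],[0,0,0],[0,0,0],[0,0,0],[0,0,0]], delta_pos=[[0,0,0],[0,0,0],[0,0,0],[0,0,0],[0,0,20],[0,0,60],[0,0,110],[0,0,130]], jaw=[-0.3,-0.1,0,0,0,0,0,0])

```text
time_s: 8.57
eef_pos: [0.6537, 0.0584, 0.1959]
ee_rot: [3.14, -0.0, 1.814]
ft_force: [0.1, 0.2, -0.0]
width: 0.0432
```

```bash
python3 look.py 5 
```

```text
8.675 [0.65354427 0.05874057 0.19469145] [ 3.14007735e+00 -4.98060645e-04  1.81424986e+00] 0.04263115240733144 [ 0.40692712 -0.17441269 -1.18521951]
```

View pics/scenec5.png

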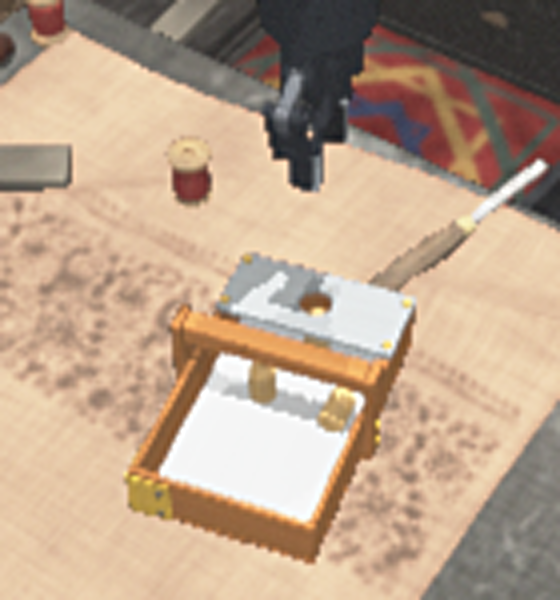

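The plug dropped through: its top is visible in the hole at (317,305) and below the plate's edge. Next, the bar.

>>> arm_command(angular=[[0,0,0],[0,0,0],[0,0,0],[0,0,0],[0,0,0],[0,0,0],[0,0,0],[0,0,0],[0,0,0],[0,0,0]], delta_pos=[[-30,-7,0],[-60,-14,-15],[-80,-19,-30],[-80,-19,-50],[-80,-19,-80],[-80,-19,-105],[-80,-19,-120],[-80,-19,-128],[-80,-19,-128],[-80,-19,-128]], jaw=[0.2,0.2,0.2,0.2,0.2,0.2,0.2,0.2,0.2,0.2])

```text
time_s: 9.93
eef_pos: [0.5741, 0.0397, 0.0674]
ee_rot: [3.139, -0.0, 1.814]
ft_force: [-0.4, -0.2, 0.1]
width: 0.0511
```

```bash
python3 look.py 6 t
```

```text
10.025 [0.57409101 0.03983667 0.06746867] [ 3.13867081e+00 -4.90950381e-04  1.81433225e+00] 0.05143816050466314 [ 0.2574762  -0.67739156 -0.22136769]
```

View pics/scenec6.png

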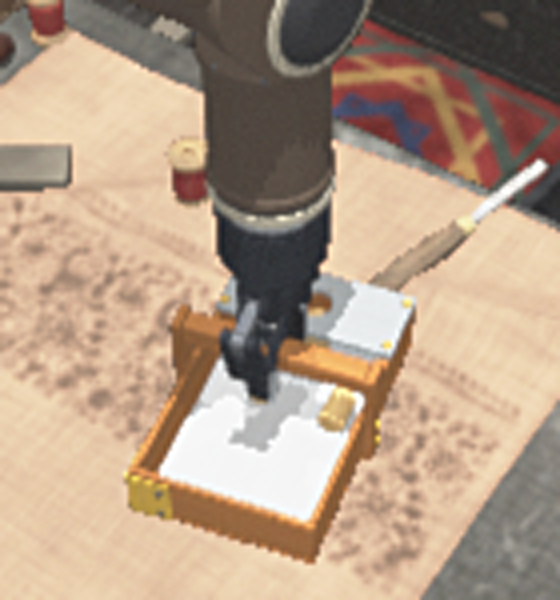

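The fingers straddle the middle of the bar. I'll close and lift.

>>> arm_command(angular=[[0,0,0],[0,0,0],[0,0,0],[0,0,0],[0,0,0],[0,0,0],[0,0,0],[0,0,0],[0,0,0],[0,0,0],[0,0,0]], delta_pos=[[0,0,0],[0,0,0],[0,0,0],[0,0,0],[0,0,0],[0,0,5],[0,0,15],[0,0,30],[0,0,45],[0,0,60],[0,0,60]], jaw=[-1,-1,-1,-1,-1,-1,-1,-1,-1,-1,-1])

```text
time_s: 11.4
eef_pos: [0.5751, 0.0399, 0.1292]
ee_rot: [3.136, -0.001, 1.814]
ft_force: [0.6, 0.2, -4.8]
width: 0.0172
```

>>> arm_command(angular=[[0,0,0],[0,0,0],[0,0,0],[0,0,0],[0,0,0],[0,0,0],[0,0,0],[0,0,0]], delta_pos=[[0,0,20],[0,0,40],[0,0,60],[0,0,80],[0,0,100],[0,0,120],[0,0,130],[0,0,130]], jaw=[-1,-1,-1,-1,-1,-1,-1,-1])

```text
time_s: 12.4
eef_pos: [0.5751, 0.0399, 0.2592]
ee_rot: [3.135, -0.001, 1.814]
ft_force: [-0.8, -0.3, -5.5]
width: 0.017
```

```bash
python3 look.py 7; python3 -c "
from h import *
print(arm.read_state()['joint_positions'])"
```

```text
12.5 [0.5745575  0.03999184 0.25823746] [ 3.13707417e+00 -6.84569369e-04  1.81442609e+00] 0.017118056044808552 [-0.05894319 -0.10733147 -4.21512044]
[-0.6103507   0.331325    0.59569478  1.71808402 -0.20310027  1.1495386
  0.28649071]
```

View pics/scenec7.png

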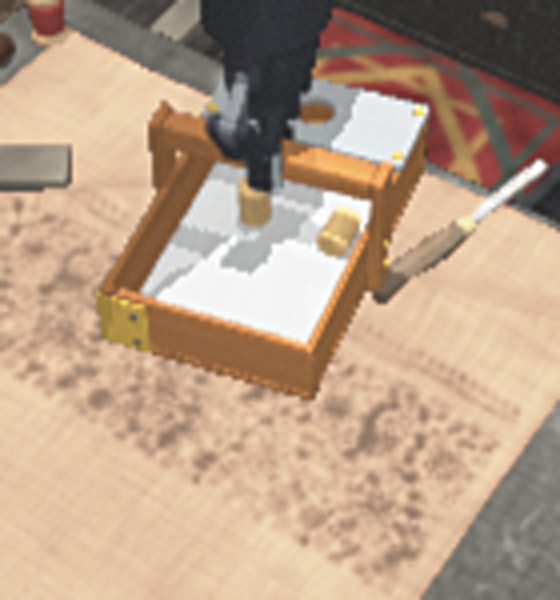

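>>> arm_command(angular=[[-0.2,-0.3,0],[-0.4,-0.7,0],[-0.6,-1,0],[-0.8,-1.4,0],[-1,-1.7,0],[-1.2,-2.1,0],[-1.4,-2.4,0],[-1.6,-2.7,0],[-1.8,-3.1,0],[-2,-3.4,0],[-2.1,-3.6,0],[-2.1,-3.6,0]], delta_pos=[[0,0,0],[0,0,0],[0,0,0],[0,0,0],[0,0,0],[0,0,0],[0,0,0],[0,0,0],[0,0,0],[0,0,0],[0,0,0],[0,0,0]], jaw=[-1,-1,-1,-1,-1,-1,-1,-1,-1,-1,-1,-1])

```text
time_s: 14.0
eef_pos: [0.5742, 0.0404, 0.2581]
ee_rot: [2.871, 0.25, 1.782]
ft_force: [0.7, -0.3, -5.0]
width: 0.0171
```

```bash
python3 look.py 8; python3 -c "
from h import *
print(arm.read_state()['joint_positions'])"
```

```text
14.1 [0.57459608 0.0400436  0.25835135] [2.87081967 0.24974716 1.78094419] 0.017111059097529965 [-0.01362796  0.269524   -5.2933303 ]
[-0.90024096  0.16118453  0.66473322  1.97210553  0.21731264  0.78808956
 -0.14463289]
```

View pics/scenec8.png

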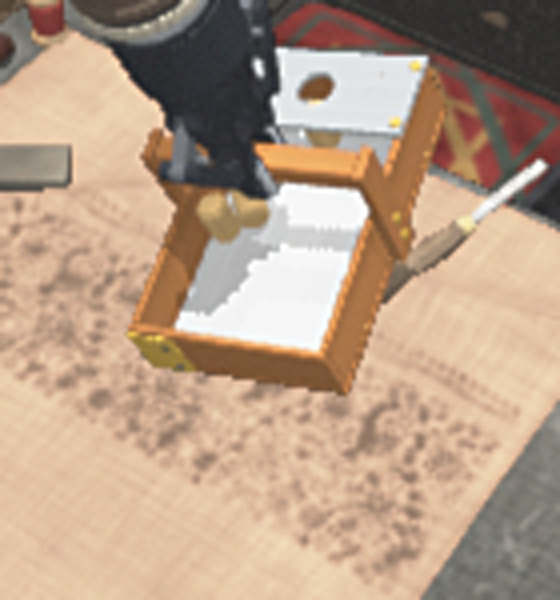

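The tilt is about 21°. Two plugs have slid to the +y wall at (232,213), and the third is coming out from under the plate at (322,137). I'll tilt on to about 36°.

>>> arm_command(angular=[[-0.2,-0.4,0],[-0.4,-0.8,0],[-0.6,-1.2,0],[-0.8,-1.6,0],[-1,-2,0],[-1.2,-2.4,0],[-1.4,-2.7,0],[-1.4,-2.7,0],[-1.4,-2.7,0],[-1.4,-2.7,0]], delta_pos=[[0,0,0],[0,0,0],[0,0,0],[0,0,0],[0,0,0],[0,0,0],[0,0,0],[0,0,0],[0,0,0],[0,0,0]], jaw=[-1,-1,-1,-1,-1,-1,-1,-1,-1,-1])

```text
time_s: 15.35
eef_pos: [0.5749, 0.0398, 0.2586]
ee_rot: [2.648, 0.411, 1.707]
ft_force: [0.4, 0.2, -4.3]
width: 0.0174
```

```bash
python3 look.py 9; python3 -c "
from h import *
print(arm.read_state()['joint_positions'])"
```

```text
15.45 [0.57477072 0.03983154 0.25849431] [2.64787496 0.41121748 1.70750984] 0.016815526893071586 [-0.50206375  0.24900538 -4.21011087]
[-1.11208866  0.09562488  0.71363796  2.1536054   0.75385422  0.64611748
 -0.72451021]
```

View pics/scenec9.png

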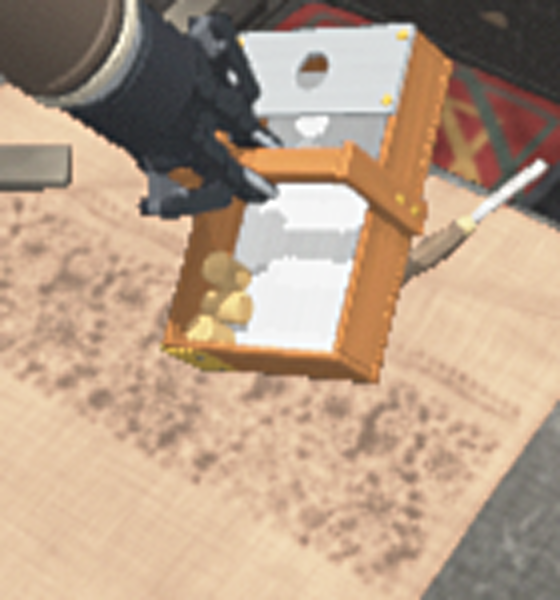

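All three plugs are near the corner, at (210,330), (235,303) and (222,270). I'll check the tilt and where they sit in the tote frame.

```bash
cat > chk.py <<'E'
from h import *
import sys
from scipy.spatial.transform import Rotation as Ro
k=sys.argv[1]
s=arm.read_state();R=Ro.from_euler("xyz",s["ee_rot"]).as_matrix()
# tote axes in tool: tote x = ? at grasp tool down yaw 103.9 -> tote yaw 13.9+
T=R@Ro.from_euler("xyz",[np.pi,0,np.radians(90)]).as_matrix().T
o=s["eef_pos"]+T@np.array([0,0,-.067])
print("tilt",np.degrees(np.arccos(T[2,2])),"down dir in tote",-T[2])
print("corner world",o+T@[-.104,.064,.007], "lowest",min((o+T@[a*.11,b*.07,0])[2] for a in(-1,1) for b in(-1,1)))
p=cv2.imread(f"pics/scene{k}.png");W=cloud("scene",np.load(f"pics/scene{k}.npy"));L=((W-o)@T)*1000
# draw expected corner and inner floor
q=p.copy()
h=cv2.cvtColor(p,cv2.COLOR_BGR2HSV).astype(int)
m=(h[...,0]>14)&(h[...,0]<30)&(h[...,1]>60)&(L[...,0]>-103)&(L[...,0]<100)&(abs(L[...,1])<63)&(L[...,2]>11)&(L[...,2]<45)
P=L[m];print(m.sum(),P.min(0),P.max(0))
y=np.histogram2d(P[:,0],P[:,1],bins=[np.arange(-110,111,10),np.arange(-70,71,10)])[0].astype(int)
for i,r in enumerate(y):
    if r.sum():print(-110+10*i,r)
c=proj("scene",o+T@[-.104,.064,.007]);print("corner px",c)
a,b=int(c[0])-20,int(c[1])-40
z=cv2.resize(q[b:b+55,a:a+60],None,fx=10,fy=10,interpolation=cv2.INTER_CUBIC)
cv2.circle(z,(int((c[0]-a)*10+5),int((c[1]-b)*10+5)),4,(0,0,255),-1)
for w in ([-.104,.02,.007],[-.04,.064,.007]):
    e=proj("scene",o+T@w);cv2.circle(z,(int((e[0]-a)*10+5),int((e[1]-b)*10+5)),4,(255,0,0),-1)
cv2.imwrite(f"pics/k{k}.png",z)
E
python3 chk.py 9
```

```text
tilt 36.17987880468983 down dir in tote [-0.43439589  0.39972561 -0.80716767]
corner world [0.50978208 0.04890346 0.13930464] lowest 0.12864973385831424
228 [-101.61031319   31.60011044   11.08617415] [-41.55675871  62.46664075  40.01225381]
-110 [0 0 0 0 0 0 0 0 0 0 0 1 4 0]
-100 [ 0  0  0  0  0  0  0  0  0  0  0 22 10  4]
-90 [ 0  0  0  0  0  0  0  0  0  0  6 18 14  0]
-80 [ 0  0  0  0  0  0  0  0  0  0 20 13  8  4]
-70 [ 0  0  0  0  0  0  0  0  0  0 10  5 12  2]
-60 [ 0  0  0  0  0  0  0  0  0  0  0 27 17  1]
-50 [ 0  0  0  0  0  0  0  0  0  0  0 19 10  1]
corner px [251.98051583 188.46543917]
```

View pics/k9.png

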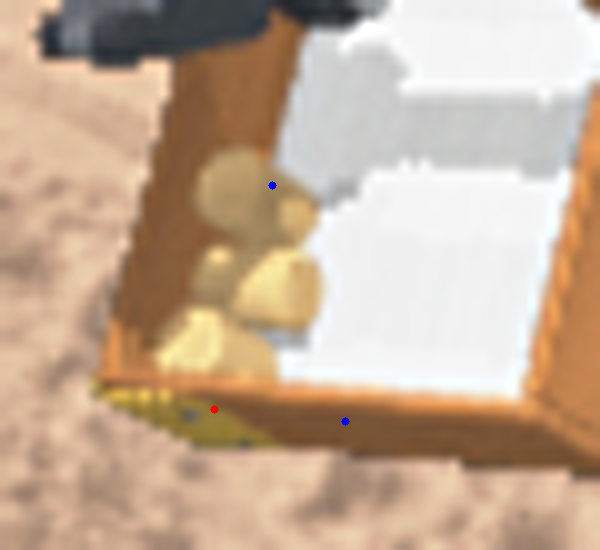

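The plugs form a chain along the +y wall, from x' about −101 to −42. I'll rock the direction more toward −x and back to pack them tighter.

```bash
cat > tgt.py <<'E'
from h import *
from scipy.spatial.transform import Rotation as Ro
import sys
s=arm.read_state();Rc=Ro.from_euler("xyz",s["ee_rot"])
R0=Ro.from_euler("xyz",[np.pi,0,np.radians(104)])
for a in sys.argv[1:]:
    tilt,ang=map(float,a.split(","))   # ang from tote -x toward +y
    # down (-cos,sin): axis in tote = z x ... w=-(sin,cos)
    t=np.radians(ang);w=-np.array([np.sin(t),np.cos(t),0])*np.radians(tilt)
    w=Ro.from_euler("z",14,degrees=True).apply(w)
    d=(Ro.from_rotvec(w)*R0*Rc.inv()).as_rotvec(degrees=True)/5
    print(a,d.round(2))
E
python3 tgt.py 36,45 38,15 38,45 38,70
```

```text
36,45 [-0.23  0.17 -0.06]
38,15 [ 3.11 -1.19  1.11]
38,45 [-0.43 -0.17 -0.07]
38,70 [-2.66  1.95 -1.04]
```

>>> arm_command(angular=[[0.6,-0.2,0.2],[1.2,-0.5,0.4],[1.8,-0.7,0.6],[2.4,-0.9,0.8],[3.1,-1.2,1.1],[3.1,-1.2,1.1],[3.1,-1.2,1.1],[3.1,-1.2,1.1],[3.1,-1.2,1.1]], delta_pos=[[0,0,0],[0,0,0],[0,0,0],[0,0,0],[0,0,0],[0,0,0],[0,0,0],[0,0,0],[0,0,0]], jaw=[-1,-1,-1,-1,-1,-1,-1,-1,-1])

```text
time_s: 16.58
eef_pos: [0.5749, 0.0403, 0.2585]
ee_rot: [2.495, 0.162, 1.761]
ft_force: [-0.3, -0.7, -4.3]
width: 0.0173
```

```bash
python3 look.py 10; python3 chk.py 10; python3 tgt.py 38,15 38,45 38,70
```

```text
16.675 [0.57482424 0.0401163  0.25845167] [2.49506988 0.16141473 1.76103075] 0.01697724766597157 [ 0.0317381  -0.16444587 -5.07792915]
tilt 38.01889369263175 down dir in tote [-0.59458374  0.1607147  -0.78780769]
corner world [0.52021843 0.07583767 0.13906075] lowest 0.12901430930627064
208 [-102.81666398  -61.7274743    11.26212728] [-42.78750751  62.85993626  44.9314422 ]
-110 [0 0 0 0 0 0 0 0 0 0 0 6 5 0]
-100 [ 1  0  0  0  0  0  0  0  0  0  0 24 12  4]
-90 [ 0  0  0  0  0  0  0  0  0  0  4 15 15  1]
-80 [ 0  0  0  0  0  0  0  0  0  0 16 11 14  4]
-70 [ 0  0  0  0  0  0  0  0  0  0 10 10 11  5]
-60 [ 0  0  0  0  0  0  0  0  0  0  0 23  7  0]
-50 [ 0  0  0  0  0  0  0  0  0  0  0 10  0  0]
corner px [246.40586409 181.70316623]
38,15 [0.02 0.   0.  ]
38,45 [-3.51  1.01 -1.22]
38,70 [-5.8   3.16 -2.02]
```

View pics/k10.png

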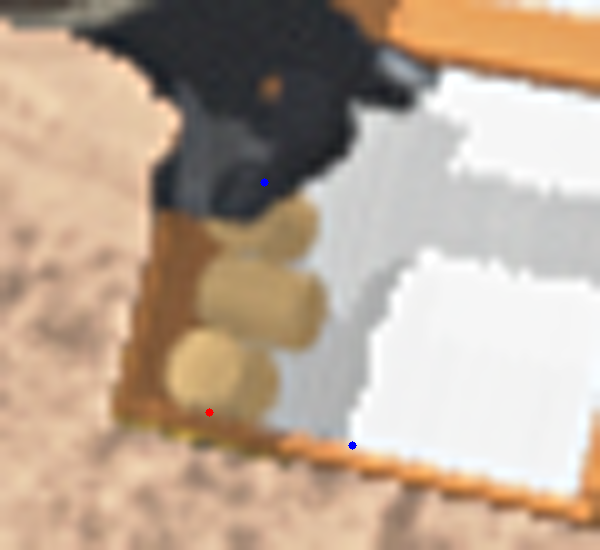

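In this view the first plug stands upright in the corner. The other two lie behind it in a row along the +y wall, with the third about 57 mm from the corner. There's plenty of time, so I'll rock past −x toward −y to slide the rearmost plug off the row, then tip back diagonally to pack tighter.

```bash
python3 tgt.py 38,0 38,-15 38,-25; python3 -c "
from h import *
print(arm.read_state()['joint_positions'])"
```

```text
38,0 [1.85 0.21 0.63]
38,-15 [3.58 0.89 1.22]
38,-25 [4.62 1.59 1.58]
[-1.03650707 -0.04160941  0.78334891  2.2740508   0.66453426  0.31185615
 -0.57595204]
```

>>> arm_command(angular=[[0.5,0.1,0.2],[1,0.2,0.3],[1.5,0.3,0.5],[2,0.4,0.7],[2.5,0.6,0.8],[3,0.8,1],[3.6,0.9,1.2],[3.6,0.9,1.2],[3.6,0.9,1.2],[3.6,0.9,1.2]], delta_pos=[[10,0,0],[20,0,0],[30,0,0],[40,0,0],[50,0,0],[60,0,0],[60,0,0],[60,0,0],[60,0,0],[60,0,0]], jaw=[-1,-1,-1,-1,-1,-1,-1,-1,-1,-1])

```text
time_s: 17.92
eef_pos: [0.6345, 0.0412, 0.2584]
ee_rot: [2.496, -0.162, 1.868]
ft_force: [-0.0, -0.1, -4.8]
width: 0.0169
```

```bash
python3 look.py 11; python3 chk.py 11; python3 tgt.py 38,-25 38,45 ; python3 -c "
from h import *
print(arm.read_state()['joint_positions'])"
```

```text
18.025 [0.63460439 0.04118547 0.25857607] [ 2.49560793 -0.1619413   1.86831878] 0.017111095234355875 [ 0.42590158  0.45078598 -4.80822616]
tilt 37.9954345715579 down dir in tote [-0.59410875 -0.16123441 -0.78805981]
corner world [0.56600037 0.10485299 0.15982417] lowest 0.12913769224883315
196 [-102.85420858   34.45913883   11.39653685] [-40.77079961  62.81834048  40.40075227]
-110 [0 0 0 0 0 0 0 0 0 0 0 4 5 0]
-100 [ 0  0  0  0  0  0  0  0  0  0  0 12 14  3]
-90 [ 0  0  0  0  0  0  0  0  0  0  2  9 13  2]
-80 [ 0  0  0  0  0  0  0  0  0  0 11 13 15  4]
-70 [ 0  0  0  0  0  0  0  0  0  0  4 12 13  3]
-60 [ 0  0  0  0  0  0  0  0  0  0  0 16 13  3]
-50 [ 0  0  0  0  0  0  0  0  0  0  0 10 12  3]
corner px [247.72631499 161.80788081]
38,-25 [1.   0.68 0.43]
38,45 [-7.2   0.12 -2.13]
[-0.58482375  0.18427195  0.71039287  2.09155305 -1.02074822  0.55877038
  1.12527317]
```

View pics/k11.png

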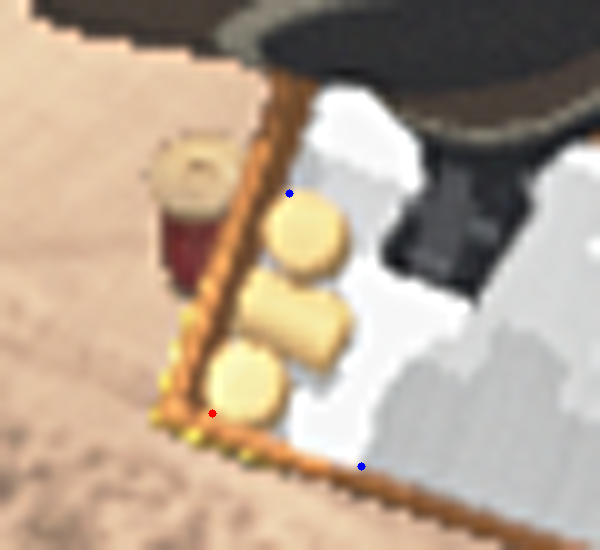

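With an almost overhead view, the row is upright / lying / upright along the +y wall, and it still hangs at −15°. Joint 5 is near its limit, so I'll also yaw the whole tote clockwise, which lets me rock further.

```bash
cat > tgt2.py <<'E'
from h import *
from scipy.spatial.transform import Rotation as Ro
import sys
s=arm.read_state();Rc=Ro.from_euler("xyz",s["ee_rot"])
for a in sys.argv[1:]:
    tilt,ang,yaw=map(float,a.split(","))   # yaw of tote
    t=np.radians(ang);w=-np.array([np.sin(t),np.cos(t),0])*np.radians(tilt)
    w=Ro.from_euler("z",yaw,degrees=True).apply(w)
    R0=Ro.from_euler("xyz",[np.pi,0,np.radians(90+yaw)])
    d=(Ro.from_rotvec(w)*R0*Rc.inv()).as_rotvec(degrees=True)/5
    print(a,d.round(2))
E
python3 tgt2.py 38,-15,-20 38,-40,-20
```

```text
38,-15,-20 [-0.02 -0.01 -6.79]
38,-40,-20 [ 2.8   1.28 -5.72]
```

>>> arm_command(angular=[[0,0,-1],[0,0,-2],[0,0,-3],[0.5,0.2,-3.6],[1,0.4,-4.2],[1.5,0.6,-4.8],[2,0.9,-5.3],[2.4,1.1,-5.5],[2.8,1.3,-5.7],[2.8,1.3,-5.7],[2.8,1.3,-5.7]], delta_pos=[[0,0,0],[0,0,0],[0,0,0],[0,0,0],[0,0,0],[0,0,0],[0,0,0],[0,0,0],[0,0,0],[0,0,0],[0,0,0]], jaw=[-1,-1,-1,-1,-1,-1,-1,-1,-1,-1,-1])

```text
time_s: 19.4
eef_pos: [0.6345, 0.0416, 0.2586]
ee_rot: [2.604, -0.407, 1.338]
ft_force: [-0.1, -0.5, -4.4]
width: 0.0174
```

```bash
python3 look.py 12; python3 chk.py 12; python3 -c "
from h import *
print(arm.read_state()['joint_positions'])"
```

```text
19.5 [0.63448742 0.04168576 0.25859911] [ 2.60399753 -0.40714151  1.33826476] 0.017019799762906344 [-0.48491987 -0.33512812 -5.28027369]
tilt 37.93304647061725 down dir in tote [-0.47021328 -0.39598612 -0.78872965]
corner world [0.60056414 0.15275706 0.18771626] lowest 0.1263117293560085
172 [-102.81975784  -61.01177988   11.68906962] [-75.40856265  26.98190782  41.45754248]
-110 [0 5 2 5 3 0 0 1 5 3 0 0 0 0]
-100 [ 3 12 11 15  9  0  0  9 15  8  0  0  0  0]
-90 [ 0 11  4 16 11  0  0  0 11  1  0  0  0  0]
-80 [0 0 0 9 3 0 0 0 0 0 0 0 0 0]
corner px [241.0078931  140.20319872]
[-0.77700481  0.15791815  0.83796048  2.13149254 -0.94056292  0.42718509
  0.45199528]
```

View pics/k12.png

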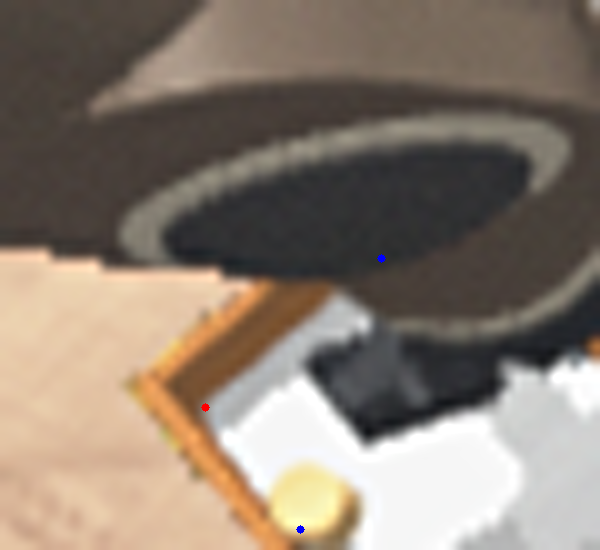

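They slid off along the −x wall. I'll return to the diagonal.

```bash
python3 tgt2.py 38,45,10 38,60,10 38,0,0
```

```text
38,45,10 [-9.79  1.25  3.1 ]
38,60,10 [-10.92   2.89   2.99]
38,0,0 [-4.8  -0.87  2.33]
```

>>> arm_command(angular=[[-1,0.1,0.3],[-2,0.2,0.6],[-3,0.3,0.9],[-4,0.5,1.3],[-5,0.6,1.6],[-6,0.8,1.9],[-7,0.9,2.2],[-8,1,2.5],[-9,1.1,2.8],[-9.8,1.2,3.1],[-9.8,1.2,3.1],[-9.8,1.2,3.1]], delta_pos=[[-5,0,0],[-10,0,0],[-15,0,0],[-20,0,0],[-25,0,0],[-30,0,0],[-35,0,0],[-40,0,0],[-40,0,0],[-40,0,0],[-40,0,0],[-40,0,0]], jaw=[-1,-1,-1,-1,-1,-1,-1,-1,-1,-1,-1,-1])

```text
time_s: 21.0
eef_pos: [0.5945, 0.0417, 0.2587]
ee_rot: [2.632, 0.449, 1.626]
ft_force: [0.2, 0.1, -4.2]
width: 0.0171
```

```bash
python3 look.py 13; python3 chk.py 13; python3 -c "
from h import *
print(arm.read_state()['joint_positions'])"
```

```text
21.1 [0.59447569 0.04128705 0.25871315] [2.63169269 0.44884352 1.62598474] 0.017101094994547317 [ 0.61528243  0.19257652 -5.38500867]
tilt 38.15496282506577 down dir in tote [-0.4397444   0.4339239  -0.78634275]
corner world [0.53237203 0.0507865  0.13802803] lowest 0.12728162454722342
158 [-102.25161864  -23.10261289   13.00552805] [-77.30604054  60.40083108  39.77232943]
-110 [0 0 0 0 0 0 1 0 0 0 0 2 0 0]
-100 [ 0  0  0  0 11 20 11  0  7  9 10 20  8  1]
-90 [ 0  0  0  0  1 10  3  0  8 13  3  9  4  0]
-80 [0 0 0 0 0 0 0 0 3 3 1 0 0 0]
corner px [256.48943252 183.16995799]
[-1.55576788  0.44117009  1.39874063  2.11548896  0.1338032   0.49326171
 -0.2070437 ]
```

View pics/k13.png

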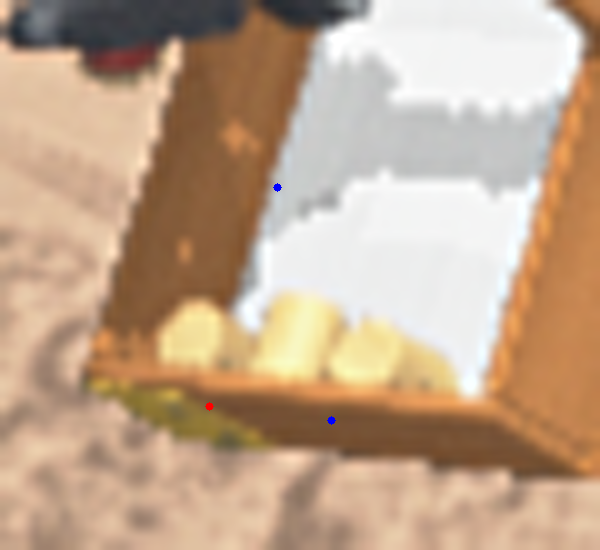

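The row is now along the −x wall, and the third plug lags at y' about −10. I'll rock toward +y, again yawing the tote so the wrist stays in a comfortable range.

```bash
python3 tgt2.py 38,75,40 38,90,55 38,110,70 38,45,40
```

```text
38,75,40 [-3.06  2.16  4.71]
38,90,55 [-4.58  3.22  7.08]
38,110,70 [-6.35  4.88  9.27]
38,45,40 [-0.03  0.05  5.99]
```

>>> arm_command(angular=[[-0.5,0.4,0.8],[-1,0.7,1.6],[-1.5,1.1,2.4],[-2,1.5,3.2],[-2.5,1.8,4],[-3,2.2,4.7],[-3,2.2,4.7],[-3,2.2,4.7]], delta_pos=[[0,0,0],[0,0,0],[0,0,0],[0,0,0],[0,0,0],[0,0,0],[0,0,0],[0,0,0]], jaw=[-1,-1,-1,-1,-1,-1,-1,-1])

```text
time_s: 22.1
eef_pos: [0.5945, 0.041, 0.2588]
ee_rot: [2.94, 0.63, 2.198]
ft_force: [-0.1, 0.3, -5.4]
width: 0.0166
```

```bash
python3 look.py 14; python3 chk.py 14; python3 -c "
from h import *
print(arm.read_state()['joint_positions'])"
```

```text
22.2 [0.59445722 0.0411734  0.25873108] [2.94153302 0.63073406 2.1993977 ] 0.016726813311659993 [ 0.5401967  -0.38962265 -4.14660767]
tilt 37.67529639245757 down dir in tote [-0.16049152  0.58973774 -0.79148712]
corner world [ 0.51882535 -0.00785118  0.15680752] lowest 0.14676573794378364
56 [-95.73941385   1.57472904  24.20548787] [-78.4587177   62.07895527  39.09519277]
-100 [0 0 0 0 0 0 0 5 9 0 0 5 6 1]
-90 [0 0 0 0 0 0 0 4 3 5 7 1 6 1]
-80 [0 0 0 0 0 0 0 0 0 0 3 0 0 0]
corner px [271.03344754 191.61306793]
[-1.50789413  0.3537501   1.28588457  2.10748133  0.3404481   0.53487495
  0.12147436]
```

View pics/k14.png

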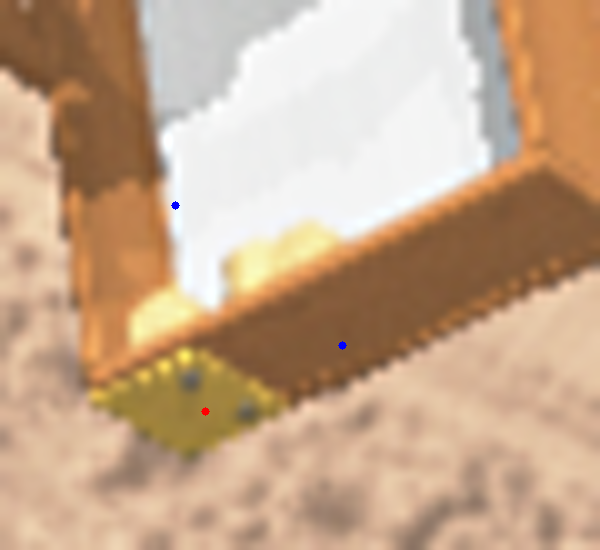

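```bash
python3 tgt2.py 38,105,65 38,115,75 
```

```text
38,105,65 [-2.97  2.2   3.78]
38,115,75 [-3.94  2.94  5.37]
```

>>> arm_command(angular=[[-0.5,0.4,0.7],[-1,0.8,1.3],[-1.5,1.1,1.9],[-2,1.5,2.5],[-2.5,1.9,3.2],[-3,2.2,3.8],[-3,2.2,3.8]], delta_pos=[[0,0,0],[0,0,0],[0,0,0],[0,0,0],[0,0,0],[0,0,0],[0,0,0]], jaw=[-1,-1,-1,-1,-1,-1,-1])

```text
time_s: 23.08
eef_pos: [0.5945, 0.0413, 0.2587]
ee_rot: [-2.941, 0.638, 2.773]
ft_force: [0.5, 0.2, -4.2]
width: 0.0172
```

```bash
python3 look.py 15; python3 chk.py 15; python3 tgt2.py 38,115,75 38,110,70;python3 -c "
from h import *
print(arm.read_state()['joint_positions'])"
```

```text
23.175 [0.59447313 0.04108825 0.25869978] [-2.9413308   0.63832693  2.77156337] 0.017324472829183393 [-0.56634407 -0.49952614 -4.8625339 ]
tilt 38.08991905485371 down dir in tote [ 0.1597562   0.59585264 -0.78704357]
corner world [ 0.52655076 -0.0546876   0.18995724] lowest 0.14668499589778233
26 [-91.76254274   2.87133777  24.01704249] [-74.30069242  62.76550965  38.49495249]
-100 [0 0 0 0 0 0 0 1 2 0 0 1 1 1]
-90 [0 0 0 0 0 0 0 3 4 1 3 0 5 1]
-80 [0 0 0 0 0 0 0 0 0 0 3 0 0 0]
corner px [287.70925151 189.63986801]
38,115,75 [-0.93  0.81  1.58]
38,110,70 [-0.46  0.41  0.79]
[-1.42440374  0.33094336  1.14505023  2.0749613   0.46565905  0.62481785
  0.44020537]
```

View pics/k15.png

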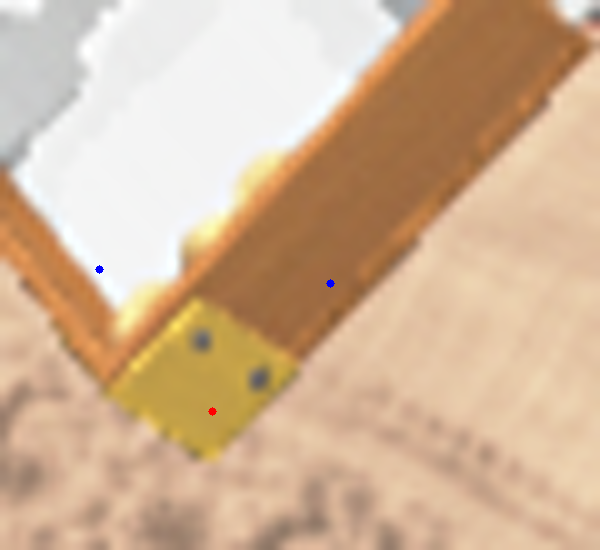

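>>> arm_command(angular=[[-0.3,0.3,0.5],[-0.6,0.5,1],[-0.9,0.8,1.6],[-0.9,0.8,1.6]], delta_pos=[[0,0,0],[0,0,0],[0,0,0],[0,0,0]], jaw=[-1,-1,-1,-1])

```text
time_s: 23.68
eef_pos: [0.5944, 0.0409, 0.2587]
ee_rot: [-2.827, 0.592, 2.977]
ft_force: [-0.1, 0.3, -5.1]
width: 0.0173
```

```bash
python3 look.py 16; python3 chk.py 16; python3 tgt2.py 38,120,80 38,45,70 38,45,40
```

```text
23.775 [0.59444418 0.04105278 0.25866176] [-2.82725933  0.59217894  2.97603712] 0.01686588138768003 [-0.11959339  0.07904798 -4.1254362 ]
tilt 37.90111922025905 down dir in tote [ 0.25653692  0.55817027 -0.78907209]
corner world [ 0.53642236 -0.06833612  0.20227438] lowest 0.13850295154701786
61 [-93.18996409 -61.77748961  24.68834872] [-72.94107225  62.31626303  38.92074601]
-100 [0 0 0 0 0 0 0 2 2 0 0 0 2 1]
-90 [ 0  0  0  0  0  0  0  5 11  5  3  2  4  1]
-80 [1 0 0 0 0 0 0 4 6 1 7 4 0 0]
corner px [294.53051607 186.4197273 ]
38,120,80 [-0.51  0.4   0.78]
38,45,70 [ 8.16 -1.07  1.37]
38,45,40 [ 7.65 -3.16 -4.37]
```

View pics/k16.png

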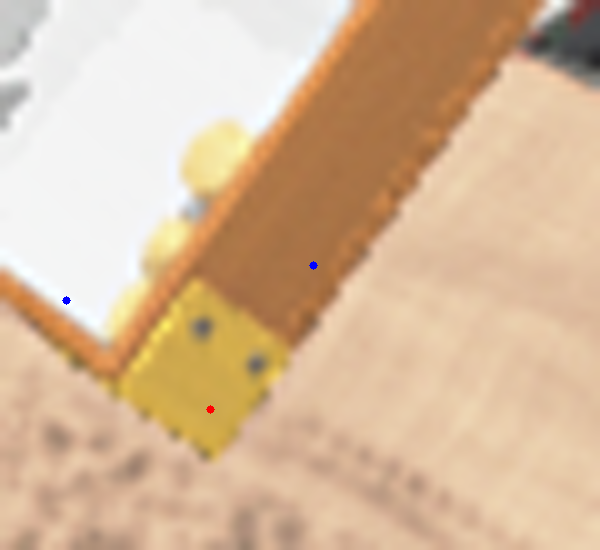

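The rearmost plug at (215,157) is starting to leave the wall. I'll hold a moment.

>>> arm_command(angular=[[0,0,0],[0,0,0]], delta_pos=[[0,0,0],[0,0,0]], jaw=[-1,-1])

```text
time_s: 24.02
eef_pos: [0.5945, 0.0411, 0.2587]
ee_rot: [-2.827, 0.592, 2.976]
ft_force: [-0.4, 0.6, -5.0]
width: 0.0172
```

```bash
python3 look.py 17; python3 chk.py 17
```

```text
24.125 [0.59444337 0.04108591 0.25865569] [-2.82722256  0.59228256  2.97593816] 0.01694440940484089 [-0.69095091  0.25672254 -4.92217601]
tilt 37.907128879227315 down dir in tote [ 0.25654804  0.55825624 -0.78900765]
corner world [ 0.53641396 -0.06829872  0.20226783] lowest 0.13849395253852742
173 [-94.9219118   38.41710282  11.43321228] [ 6.0811764  62.98160438 40.1687329 ]
-100 [0 0 0 0 0 0 0 0 0 0 0 0 2 1]
-90 [0 0 0 0 0 0 0 0 0 0 0 2 7 3]
-60 [0 0 0 0 0 0 0 0 0 0 0 0 2 1]
-50 [ 0  0  0  0  0  0  0  0  0  0  5 25 22  7]
-40 [0 0 0 0 0 0 0 0 0 0 1 5 9 2]
-20 [ 0  0  0  0  0  0  0  0  0  0  0  9 32 11]
-10 [ 0  0  0  0  0  0  0  0  0  0  0  7 12  3]
0 [0 0 0 0 0 0 0 0 0 0 0 1 3 1]
corner px [294.51609211 186.41693766]
```

View pics/k17.png

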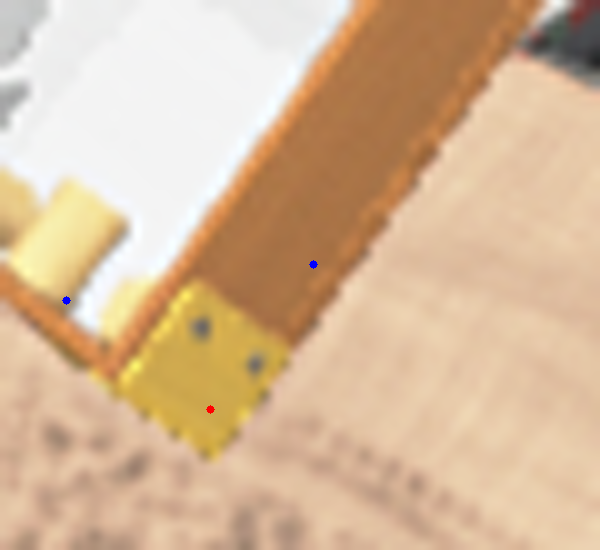

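Two plugs slid off along the +y wall and the first stays in the corner. I'll collect them again via the diagonal, then rock the other way in small steps and come straight back when the rearmost one leaves.

```bash
python3 tgt2.py 38,90,60 38,60,45 38,45,30 38,30,15 38,20,5 38,10,-5
```

```text
38,90,60 [ 2.47 -1.74 -1.96]
38,60,45 [ 5.85 -3.05 -3.82]
38,45,30 [ 7.4  -3.85 -6.27]
38,30,15 [ 8.92 -4.63 -8.75]
38,20,5 [  9.92  -5.15 -10.41]
38,10,-5 [ 10.9   -5.66 -12.09]
```

>>> arm_command(angular=[[1.2,-0.9,-1],[2.5,-1.7,-2],[4.2,-2.4,-2.9],[5.8,-3,-3.8],[6.6,-3.4,-5],[7.4,-3.8,-6.3],[8.1,-4.2,-7.5],[8.9,-4.6,-8.7],[9.4,-4.9,-9.6],[9.9,-5.1,-10.4],[10.4,-5.4,-11.2],[10.9,-5.7,-12.1]], delta_pos=[[0,0,0],[0,0,0],[0,0,0],[0,0,0],[5,0,0],[10,0,0],[15,0,0],[20,0,0],[25,0,0],[30,0,0],[35,0,0],[40,0,0]], jaw=[-1,-1,-1,-1,-1,-1,-1,-1,-1,-1,-1,-1])

```text
time_s: 25.62
eef_pos: [0.6341, 0.0407, 0.2582]
ee_rot: [2.485, 0.107, 1.441]
ft_force: [-1.1, 0.3, -4.5]
width: 0.0172
```

```bash
python3 look.py 18 t; python3 chk.py 18;python3 tgt2.py 38,-10,-10 38,-15,-10 38,-20,-10 38,-25,-10; python3 -c "
from h import *
print(arm.read_state()['joint_positions'])"
```

```text
25.725 [0.63448623 0.04090275 0.25854246] [2.48394847 0.10868635 1.44298227] 0.01714499309816845 [ 0.34640501  0.95986737 -4.14423694]
tilt 38.11582851824123 down dir in tote [-0.60764734  0.10847249 -0.78676453]
corner world [0.59579871 0.09787463 0.14119902] lowest 0.1313949537391585
216 [-102.76355173   32.818117     11.27114802] [-41.16543524  62.46263291  41.5681206 ]
-110 [0 0 0 0 0 0 0 0 0 0 0 6 3 1]
-100 [ 0  0  0  0  0  0  0  0  0  0  0 26 12  2]
-90 [ 0  0  0  0  0  0  0  0  0  0  4 15 12  0]
-80 [ 0  0  0  0  0  0  0  0  0  0 19 10 11  3]
-70 [ 0  0  0  0  0  0  0  0  0  0  9 12 12  0]
-60 [ 0  0  0  0  0  0  0  0  0  0  0 24 10  3]
-50 [ 0  0  0  0  0  0  0  0  0  0  0 19  3  0]
corner px [256.54657559 161.00631881]
38,-10,-10 [ 2.45 -0.31 -0.12]
38,-15,-10 [ 3.07 -0.25  0.08]
38,-20,-10 [ 3.68 -0.15  0.28]
38,-25,-10 [4.29 0.01 0.46]
[-1.38231825  0.29973184  1.27150185  2.13639265  0.01274115  0.30710394
 -0.31574136]
```

View pics/k18.png

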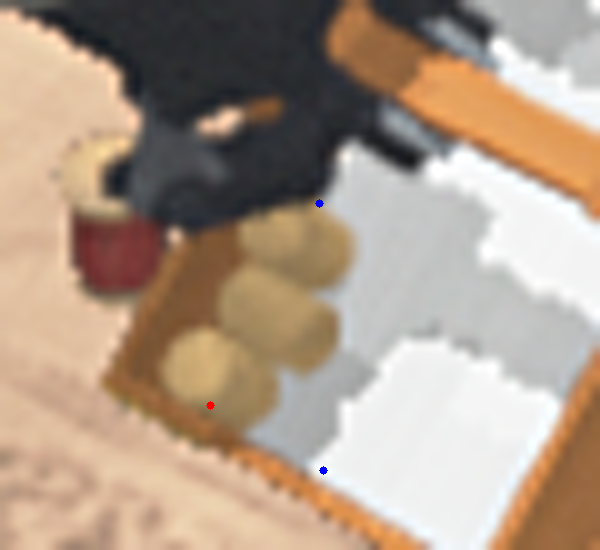

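View pics/topc18.png

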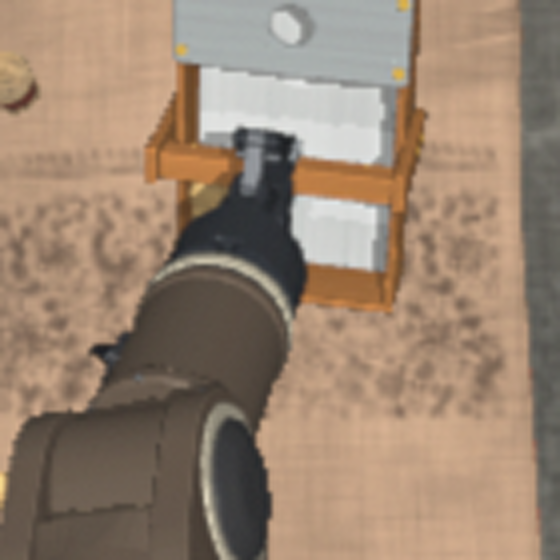

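The row along the +y wall is back. Rock to −20.

>>> arm_command(angular=[[0.9,0,0],[1.8,-0.1,0.1],[2.8,-0.1,0.2],[3.7,-0.1,0.3],[3.7,-0.1,0.3]], delta_pos=[[0,0,0],[0,0,0],[0,0,0],[0,0,0],[0,0,0]], jaw=[-1,-1,-1,-1,-1])

```text
time_s: 26.35
eef_pos: [0.634, 0.0373, 0.2585]
ee_rot: [2.513, -0.213, 1.465]
ft_force: [-0.4, -0.2, -4.0]
width: 0.0169
```

```bash
python3 look.py 19; python3 chk.py 19;python3 tgt2.py 38,-25,-10 38,-30,-10 38,20,0 38,45,10; python3 -c "
from h import *
print(arm.read_state()['joint_positions'])"
```

```text
26.45 [0.63405298 0.03862645 0.25825904] [ 2.51296622 -0.2117681   1.46626976] 0.017238529077667607 [ 0.05004416  0.20891576 -4.7482389 ]
tilt 37.74273167001537 down dir in tote [-0.57489812 -0.21018883 -0.79076723]
corner world [0.59441645 0.12887958 0.16447569] lowest 0.12732562411837745
114 [-102.48065501   27.38149808   11.59648003] [-66.37028265  62.39557274  41.64727068]
-110 [0 0 0 0 0 0 0 0 0 0 0 5 2 0]
-100 [ 0  0  0  0  0  0  0  0  0  0  0 24 12  3]
-90 [ 0  0  0  0  0  0  0  0  0  0 10 14  9  0]
-80 [ 0  0  0  0  0  0  0  0  0  4 11  9  5  1]
-70 [0 0 0 0 0 0 0 0 0 2 3 0 0 0]
corner px [247.00077753 150.94283875]
38,-25,-10 [0.6  0.08 0.2 ]
38,-30,-10 [1.19 0.27 0.41]
38,20,0 [-4.84  0.37  0.39]
38,45,10 [-7.55  1.62  1.6 ]
[-0.73142667  0.11789845  0.67743836  2.14751133 -0.50396181  0.274918
  0.18678009]
```

View pics/k19.png

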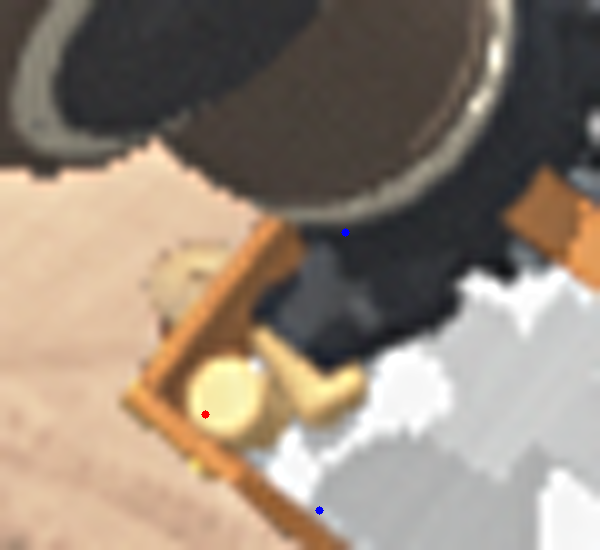

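>>> arm_command(angular=[[0,0,0]], delta_pos=[[0,0,0]], jaw=[-1])

```text
time_s: 26.58
eef_pos: [0.6337, 0.0386, 0.2578]
ee_rot: [2.514, -0.21, 1.467]
ft_force: [-0.1, 0.3, -5.2]
width: 0.0168
```

```bash
python3 look.py 20; python3 chk.py 20;python3 tgt2.py 38,-25,-10 38,-30,-10 38,20,0 38,45,10
```

```text
26.675 [0.63375663 0.03912748 0.2578312 ] [ 2.51362992 -0.21027073  1.46784683] 0.01719270620267059 [ 0.35036124  0.21588793 -4.64333958]
tilt 37.68323651678985 down dir in tote [-0.57455741 -0.20872468 -0.79140242]
corner world [0.59389027 0.12917896 0.16395146] lowest 0.12699519142707222
201 [-102.99863136  -14.8788318    11.98726357] [-76.15218896  61.46041239  42.46746732]
-110 [0 0 0 0 0 3 3 2 4 4 1 5 5 1]
-100 [ 0  0  0  0  0 14 12 11 11 12  0 23 12  0]
-90 [ 0  0  0  0  0  3 13  4 14 11  3 13  7  0]
-80 [0 0 0 0 0 0 0 0 5 5 0 0 0 0]
corner px [246.8132851 151.1423095]
38,-25,-10 [0.62 0.07 0.18]
38,-30,-10 [1.2  0.26 0.38]
38,20,0 [-4.83  0.36  0.37]
38,45,10 [-7.53  1.6   1.59]
```

View pics/k20.png

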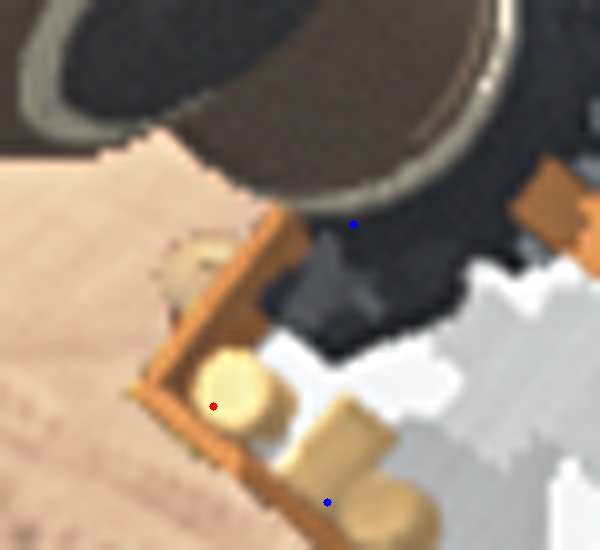

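They moved fast and now sit along the −x wall. One more try: rock to +y as before, but reverse as soon as the rearmost plug leaves the wall, so it drops into the pocket next to the first.

```bash
python3 tgt2.py 38,0,0 38,20,10 38,45,25 38,60,32 38,75,40
```

```text
38,0,0 [-2.43 -0.28  1.13]
38,20,10 [-4.85 -0.07  2.34]
38,45,25 [-7.72  0.61  4.47]
38,60,32 [-9.28  1.41  5.46]
38,75,40 [-10.68   2.31   6.72]
```

>>> arm_command(angular=[[-1.2,-0.1,0.6],[-2.4,-0.2,1.1],[-3.6,-0.2,1.7],[-4.8,-0.1,2.3],[-5.8,0.1,3.1],[-6.8,0.4,3.8],[-7.7,0.6,4.5],[-8.5,1,5],[-9.3,1.4,5.5],[-10,1.9,6.1],[-10.7,2.3,6.7],[-10.7,2.3,6.7]], delta_pos=[[-5,0,0],[-10,0,0],[-15,0,0],[-20,0,0],[-25,0,0],[-30,0,0],[-35,0,0],[-40,0,0],[-40,0,0],[-40,0,0],[-40,0,0],[-40,0,0]], jaw=[-1,-1,-1,-1,-1,-1,-1,-1,-1,-1,-1,-1])

```text
time_s: 28.18
eef_pos: [0.5943, 0.0414, 0.2581]
ee_rot: [2.94, 0.64, 2.204]
ft_force: [0.5, 0.0, -4.8]
width: 0.0167
```

```bash
python3 look.py 21; python3 chk.py 21;python3 tgt2.py 38,75,40 38,90,52 38,105,65 38,115,75 38,90,60 38,75,50; python3 -c "
from h import *
print(arm.read_state()['joint_positions'])"
```

```text
28.275 [0.59381805 0.03983246 0.25793221] [2.93912904 0.63856599 2.20059408] 0.017076768435107866 [ 0.64644356  0.61473166 -4.9089031 ]
tilt 38.13570389629842 down dir in tote [-0.16146005  0.59604461 -0.78655036]
corner world [ 0.51894561 -0.00991922  0.15580049] lowest 0.145749610585809
52 [-95.19442377   2.22735421  26.16070988] [-77.73642063  61.24007736  40.97190891]
-100 [0 0 0 0 0 0 0 6 6 1 0 3 4 2]
-90 [0 0 0 0 0 0 0 1 5 2 7 1 7 2]
-80 [0 0 0 0 0 0 0 0 0 2 3 0 0 0]
corner px [271.71084055 192.17812449]
38,75,40 [-0.    0.03  0.01]
38,90,52 [-1.49  1.13  1.77]
38,105,65 [-2.93  2.28  3.74]
38,115,75 [-3.9   3.02  5.32]
38,90,60 [-1.57  1.03  3.37]
38,75,50 [-0.    0.03  2.01]
[-1.41612005  0.26574928  1.11803691  2.11330516  0.56027898  0.58225599
 -0.08574689]
```

View pics/k21.png

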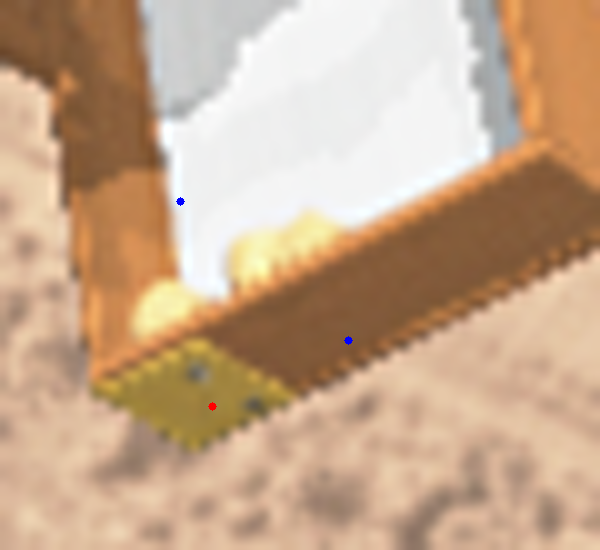

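>>> arm_command(angular=[[-0.7,0.6,0.9],[-1.5,1.1,1.8],[-2.2,1.7,2.8],[-2.9,2.3,3.7],[-3.4,2.7,4.5],[-3.9,3,5.3],[-3.9,3,5.3],[-3.9,3,5.3],[-2.7,2,4.3],[-1.6,1,3.4],[-0.8,0.5,2.7],[0,0,2]], delta_pos=[[0,0,0],[0,0,0],[0,0,0],[0,0,0],[0,0,0],[0,0,0],[0,0,0],[0,0,0],[0,0,0],[0,0,0],[0,0,0],[0,0,0]], jaw=[-1,-1,-1,-1,-1,-1,-1,-1,-1,-1,-1,-1])

```text
time_s: 29.78
eef_pos: [0.5937, 0.0397, 0.2579]
ee_rot: [2.934, 0.637, 2.369]
ft_force: [-0.1, 0.3, -5.8]
width: 0.0171
```

```bash
python3 look.py 22; python3 chk.py 22;python3 tgt2.py 38,75,40 38,60,40 38,45,30  38,45,14
```

```text
29.875 [0.59335777 0.03904833 0.25776533] [2.93690819 0.63720328 2.37076205] 0.01665206417728295 [-0.15650799  0.43626559 -4.41347088]
tilt 38.09541507382048 down dir in tote [-0.1633714   0.59494987 -0.7869844 ]
corner world [ 0.52810077 -0.02252277  0.15547885] lowest 0.14542002919883287
193 [-97.25906064  34.8458052   11.79367908] [-27.15307894  62.9876174   40.85060527]
-100 [0 0 0 0 0 0 0 0 0 0 0 5 7 3]
-90 [ 0  0  0  0  0  0  0  0  0  0  0  3 10  3]
-80 [0 0 0 0 0 0 0 0 0 0 3 4 6 2]
-70 [ 0  0  0  0  0  0  0  0  0  0 15 20 15  4]
-60 [0 0 0 0 0 0 0 0 0 0 5 6 7 1]
-50 [ 0  0  0  0  0  0  0  0  0  0  0 14 23  4]
-40 [ 0  0  0  0  0  0  0  0  0  0  0 15  9  3]
-30 [0 0 0 0 0 0 0 0 0 0 0 1 4 1]
corner px [277.67427496 192.16157912]
38,75,40 [-0.03  0.04 -1.96]
38,60,40 [ 1.67 -0.67 -1.32]
38,45,30 [ 3.42 -1.22 -2.7 ]
38,45,14 [ 3.25 -1.7  -5.87]
```

View pics/k22.png

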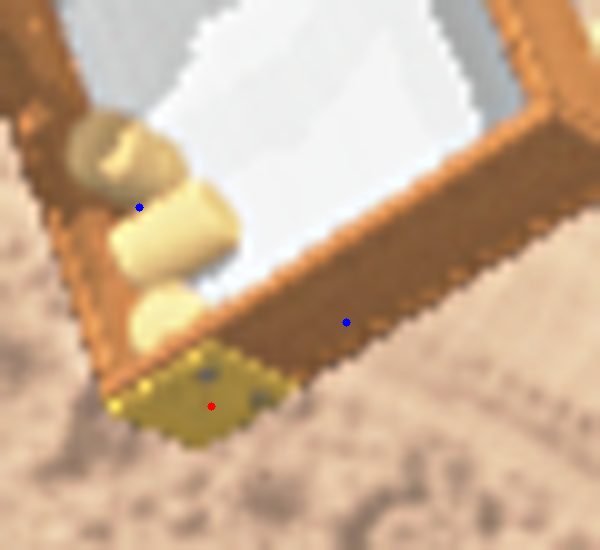

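Both slid again, now along the +y wall. I'll gather them into the +y row and use the other mode seen in picture 19: the middle lying plug slips out first toward −y. Reversing at that moment should let the rear plug close up beside the first.

```bash
python3 tgt2.py 38,60,45 38,45,30 38,30,15 38,20,5 38,10,-5
```

```text
38,60,45 [ 1.7  -0.6  -0.32]
38,45,30 [ 3.42 -1.22 -2.7 ]
38,30,15 [ 5.14 -1.85 -5.08]
38,20,5 [ 6.28 -2.26 -6.68]
38,10,-5 [ 7.41 -2.67 -8.28]
```

>>> arm_command(angular=[[0.8,-0.3,-0.2],[1.7,-0.6,-0.3],[2.6,-0.9,-1.5],[3.4,-1.2,-2.7],[4.3,-1.5,-3.9],[5.1,-1.8,-5.1],[5.7,-2.1,-5.9],[6.3,-2.3,-6.7],[6.8,-2.5,-7.5],[7.4,-2.7,-8.3],[7.4,-2.7,-8.3]], delta_pos=[[0,0,0],[5,0,0],[10,0,0],[15,0,0],[20,0,0],[25,0,0],[30,0,0],[35,0,0],[40,0,0],[40,0,0],[40,0,0]], jaw=[-1,-1,-1,-1,-1,-1,-1,-1,-1,-1,-1])

```text
time_s: 31.25
eef_pos: [0.6332, 0.039, 0.2575]
ee_rot: [2.486, 0.11, 1.445]
ft_force: [-1.2, -0.4, -4.6]
width: 0.017
```

```bash
python3 look.py 23; python3 chk.py 23;python3 tgt2.py 38,-20,-10 38,0,-5 38,20,5 38,40,15 38,45,14; python3 -c "
from h import *
print(arm.read_state()['joint_positions'])"
```

```text
31.35 [0.6331618  0.03912304 0.25756227] [2.48532093 0.11035654 1.44648649] 0.016835152581984703 [ 0.07881033  0.35713936 -4.43555173]
tilt 38.0518645793375 down dir in tote [-0.60645557  0.11013268 -0.78745313]
corner world [0.59410022 0.0957902  0.14019521] lowest 0.13038351141169868
222 [-102.84087562   33.28974169   11.02259175] [-41.40039178  62.82975357  40.8290626 ]
-110 [0 0 0 0 0 0 0 0 0 0 0 7 3 0]
-100 [ 0  0  0  0  0  0  0  0  0  0  0 27  9  4]
-90 [ 0  0  0  0  0  0  0  0  0  0  5 15 12  2]
-80 [ 0  0  0  0  0  0  0  0  0  0 19 10 11  2]
-70 [ 0  0  0  0  0  0  0  0  0  0 10 10 11  5]
-60 [ 0  0  0  0  0  0  0  0  0  0  0 27  8  2]
-50 [ 0  0  0  0  0  0  0  0  0  0  0 19  4  0]
corner px [256.79399882 161.92414473]
38,-20,-10 [ 3.7  -0.16  0.24]
38,0,-5 [ 1.25 -0.21  0.43]
38,20,5 [-1.15  0.32  1.58]
38,40,15 [-3.42  1.26  2.75]
38,45,14 [-3.9   1.68  2.36]
[-1.31358807  0.24100866  1.1580529   2.13879131  0.2586458   0.31843105
 -0.54282892]
```

View pics/k23.png

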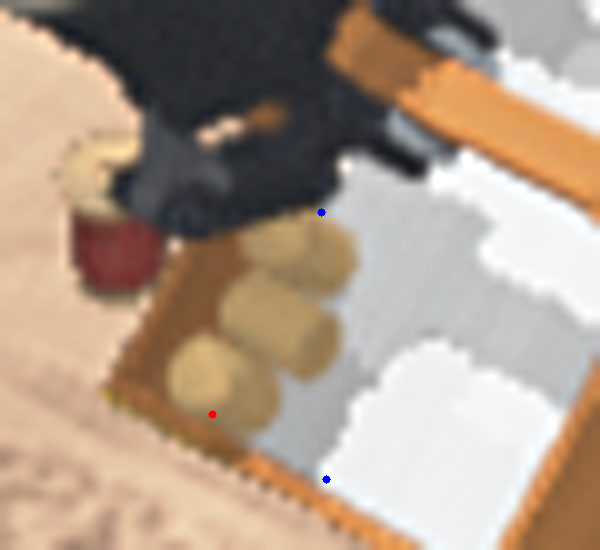

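>>> arm_command(angular=[[0.9,0,0],[1.8,-0.1,0.1],[2.8,-0.1,0.2],[3.7,-0.1,0.3],[3.7,-0.1,0.3],[2.5,-0.2,0.3],[1.2,-0.2,0.4],[0,0,1],[-1.2,0.3,1.6],[-2.3,0.8,2.2],[-3.4,1.3,2.7],[-3.4,1.3,2.7]], delta_pos=[[0,0,0],[0,0,0],[0,0,0],[0,0,0],[0,0,0],[0,0,0],[0,0,0],[0,0,0],[0,0,0],[0,0,0],[0,0,0],[0,0,0]], jaw=[-1,-1,-1,-1,-1,-1,-1,-1,-1,-1,-1,-1])

```text
time_s: 32.85
eef_pos: [0.6337, 0.0409, 0.2576]
ee_rot: [2.605, 0.407, 1.719]
ft_force: [0.1, 0.5, -4.0]
width: 0.0169
```

```bash
python3 look.py 24; python3 chk.py 24;python3 tgt2.py 38,45,15 38,10,-5 38,60,25; python3 -c "
from h import *
print(arm.read_state()['joint_positions'])"
```

```text
32.95 [0.6330814  0.03897536 0.25743111] [2.60438417 0.40441662 1.71423699] 0.0171404048312395 [-0.0694573  -1.43407787 -4.04722151]
tilt 37.82985922837433 down dir in tote [-0.47045872  0.39348251 -0.78983549]
corner world [0.57251979 0.04802339 0.13593039] lowest 0.12521789242602177
135 [-100.05179166   -0.73044582   13.78561183] [-75.34830972  61.40041006  39.46069798]
-110 [0 0 0 0 0 0 0 0 1 0 0 0 0 0]
-100 [ 0  0  0  0  0  0  2 21 12  3  9 18 10  2]
-90 [ 0  0  0  0  0  0  0  9  8  4 10  6 10  0]
-80 [0 0 0 0 0 0 0 0 0 5 5 0 0 0]
corner px [266.03905713 174.95963739]
38,45,15 [-0.57  0.26 -0.15]
38,10,-5 [ 3.42 -1.29 -2.69]
38,60,25 [-2.15  1.21  1.22]
[-1.23502217  0.256552    1.00268026  2.08801986  0.49996575  0.45680703
 -0.44783061]
```

View pics/k24.png

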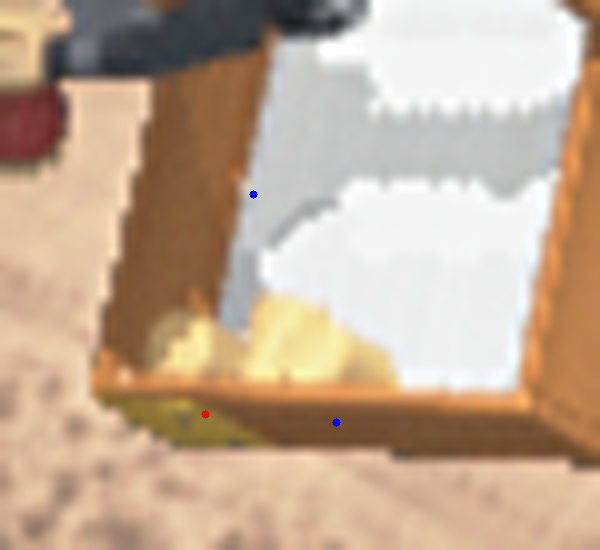

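The row is tight again, now along the −x wall. The motion is too fast at 38°, so I'll make one last attempt at a lower tilt, where plugs creep, with quick looks. After that I'll settle.

```bash
sed -i 's/for n,(a,b,c,e) in(("scene",(100,250,200,340)),.*:$/for n,(a,b,c,e) in(("scene",(100,250,200,340)),):/' look.py; python3 tgt2.py 24,75,30 24,90,40 24,105,50 24,115,50
```

```text
24,75,30 [-1.4   4.23  2.13]
24,90,40 [-2.46  5.1   3.76]
24,105,50 [-3.43  6.01  5.43]
24,115,50 [-3.61  6.82  5.28]
```

>>> arm_command(angular=[[-0.3,0.9,0.4],[-0.6,1.7,0.9],[-0.9,2.6,1.3],[-1.2,3.4,1.7],[-1.4,4.2,2.1],[-1.9,4.7,2.9],[-2.5,5.1,3.8],[-3,5.6,4.6],[-3.4,6,5.4],[-3.6,6.8,5.3],[-3.6,6.8,5.3]], delta_pos=[[-5,0,0],[-10,0,0],[-15,0,0],[-20,0,0],[-25,0,0],[-30,0,0],[-30,0,0],[-30,0,0],[-30,0,0],[-30,0,0],[-30,0,0]], jaw=[-1,-1,-1,-1,-1,-1,-1,-1,-1,-1,-1])

```text
time_s: 34.33
eef_pos: [0.6039, 0.039, 0.2574]
ee_rot: [-2.96, 0.378, 2.478]
ft_force: [0.6, 0.5, -5.4]
width: 0.0167
```

```bash
python3 look.py 25; python3 chk.py 25;python3 tgt2.py 24,122,50 24,130,50 24,90,50 24,75,45
```

```text
34.375 [0.6035666  0.03852405 0.25732104] [-2.95987628  0.37784876  2.47795849] 0.016755297309179767 [-0.82194739  0.36420943 -4.69620283]
tilt 23.913732543861634 down dir in tote [ 0.16797018  0.36892183 -0.91415683]
corner world [ 0.49870776 -0.02309299  0.19632953] lowest 0.1517712863564016
5 [-90.71320561  10.21841829  35.1372586 ] [-85.54035417  60.48594952  38.00914102]
-100 [0 0 0 0 0 0 0 0 0 0 0 0 1 0]
-90 [0 0 0 0 0 0 0 0 2 0 0 0 1 1]
corner px [271.02372929 189.5169952 ]
24,122,50 [-0.24  0.56 -0.13]
24,130,50 [-0.4   1.19 -0.26]
24,90,50 [ 1.2  -1.57  0.41]
24,75,45 [ 2.13 -2.33 -0.36]
```

View pics/k25.png

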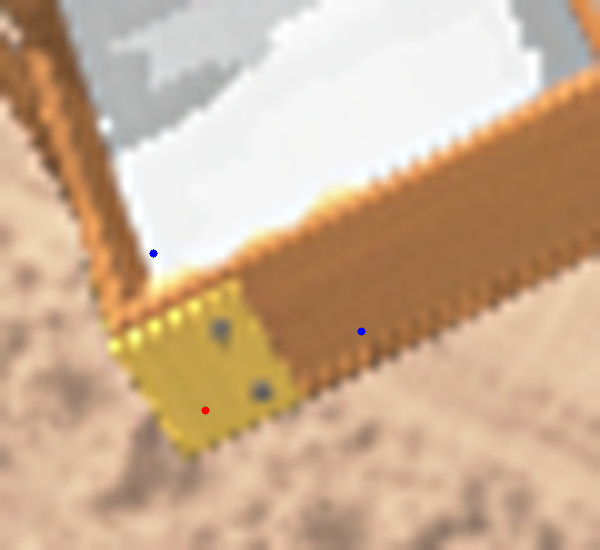

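>>> arm_command(angular=[[-0.1,0.3,0],[-0.1,0.3,0]], delta_pos=[[0,0,0],[0,0,0]], jaw=[-1,-1])

```text
time_s: 34.62
eef_pos: [0.6038, 0.0384, 0.2574]
ee_rot: [-2.936, 0.363, 2.486]
ft_force: [0.9, 1.1, -4.6]
width: 0.0168
```

```bash
python3 look.py 26; python3 chk.py 26;python3 tgt2.py 24,130,50 24,90,50 28,80,50 
```

```text
34.675 [0.60369775 0.03835748 0.25740705] [-2.93604198  0.36276662  2.48618011] 0.016862611397955377 [-0.50872379  0.24256199 -5.08744252]
tilt 23.760534302448157 down dir in tote [ 0.19082276  0.35486215 -0.91523742]
corner world [ 0.4972975  -0.02371083  0.19962719] lowest 0.15025528400068294
1 [-86.79112037  13.08952225  35.87354585] [-86.79112037  13.08952225  35.87354585]
-90 [0 0 0 0 0 0 0 0 1 0 0 0 0 0]
corner px [270.87212071 189.14875989]
24,130,50 [-0.31  0.9  -0.26]
24,90,50 [ 1.3  -1.86  0.41]
28,80,50 [ 1.55 -3.01  0.65]
```

View pics/k26.png

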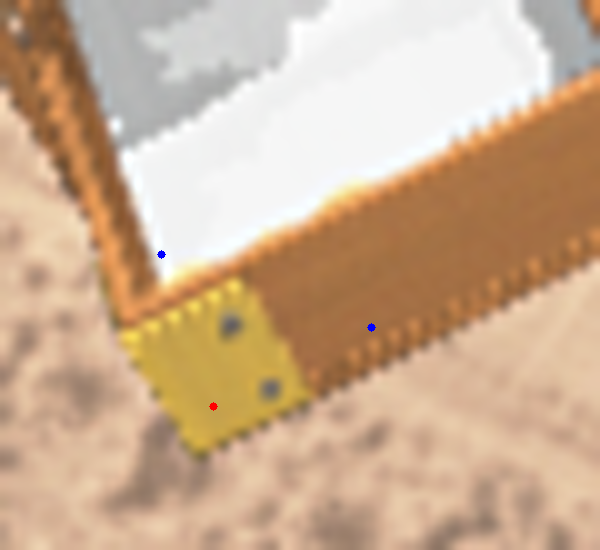

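>>> arm_command(angular=[[-0.2,0.6,-0.2],[-0.2,0.6,-0.2],[-0.2,0.6,-0.2]], delta_pos=[[0,0,0],[0,0,0],[0,0,0]], jaw=[-1,-1,-1])

```text
time_s: 35.05
eef_pos: [0.6036, 0.0381, 0.2573]
ee_rot: [-2.888, 0.333, 2.485]
ft_force: [-0.3, -0.5, -4.4]
width: 0.0167
```

```bash
python3 look.py 27; python3 chk.py 27;python3 tgt2.py 24,130,50 24,135,50 24,90,50 28,80,50 
```

```text
35.1 [0.60349928 0.0381409  0.25733481] [-2.88796963  0.33232058  2.4851166 ] 0.016805801183472652 [ 0.14270082  0.21415097 -4.4761482 ]
tilt 23.787483748873157 down dir in tote [ 0.23718474  0.32623752 -0.9150478 ]
corner world [ 0.49320955 -0.0229774   0.20621996] lowest 0.1470996613151816
3 [-86.5755953    8.17044138  35.03960385] [-84.06296944  51.99636862  35.95168391]
-90 [0 0 0 0 0 0 0 1 1 0 0 0 1 0]
corner px [269.62012832 188.37887582]
24,130,50 [-0.11  0.31 -0.06]
24,135,50 [-0.16  0.71 -0.14]
24,90,50 [ 1.49 -2.46  0.59]
28,80,50 [ 1.74 -3.61  0.84]
```

View pics/k27.png

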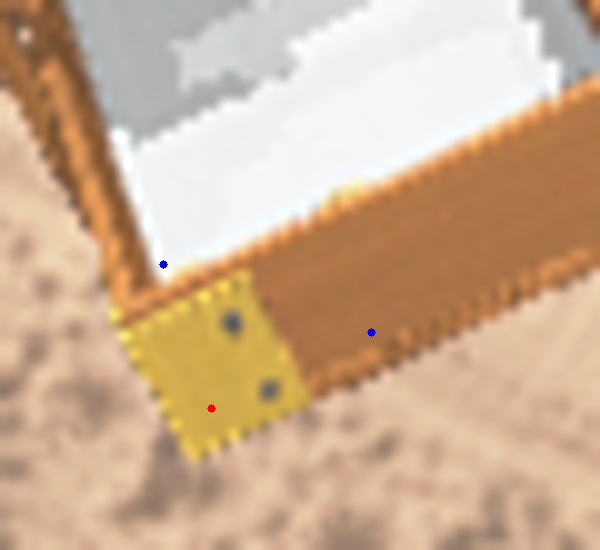

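>>> arm_command(angular=[[-0.2,0.7,-0.1],[-0.2,0.9,-0.2],[-0.2,0.9,-0.2]], delta_pos=[[0,0,0],[0,0,0],[0,0,0]], jaw=[-1,-1,-1])

```text
time_s: 35.48
eef_pos: [0.6037, 0.0379, 0.2572]
ee_rot: [-2.824, 0.281, 2.486]
ft_force: [0.0, -0.3, -6.1]
width: 0.0169
```

```bash
python3 look.py 28; python3 chk.py 28;python3 tgt2.py 24,145,50 24,90,50 28,80,50 38,60,35 38,45,25
```

```text
35.525 [0.60351233 0.03779323 0.25725844] [-2.82390652  0.28140615  2.48653432] 0.017107654034952763 [ 0.29788926 -1.18134329 -4.27555933]
tilt 24.133555094247278 down dir in tote [ 0.30008255  0.27770676 -0.91259488]
corner world [ 0.488549  -0.0221072  0.2159381] lowest 0.143666034074936
18 [-84.92044877 -61.24602026  34.69536259] [50.61732032 54.07083442 38.73736113]
-90 [0 0 0 0 0 0 0 2 3 1 0 0 1 0]
-80 [0 0 0 0 0 0 0 3 6 1 0 0 0 0]
50 [1 0 0 0 0 0 0 0 0 0 0 0 0 0]
corner px [268.13941109 186.90944318]
24,145,50 [ 0.04  0.63 -0.11]
24,90,50 [ 1.69 -3.36  0.76]
28,80,50 [ 1.94 -4.51  1.01]
38,60,35 [ 2.36 -7.48 -1.3 ]
38,45,25 [ 3.61 -8.24 -3.12]
```

View pics/k28.png

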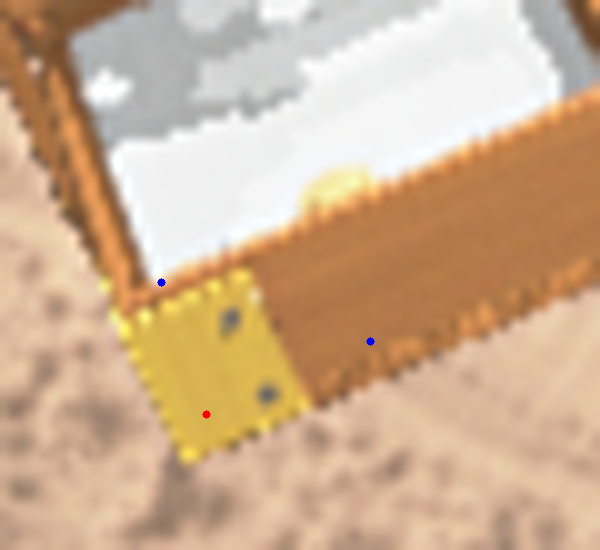

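The rearmost plug alone is now leaving the wall, at (340,190). I'll give it a little more.

>>> arm_command(angular=[[0,0,0]], delta_pos=[[0,0,0]], jaw=[-1])

```text
time_s: 35.65
eef_pos: [0.6034, 0.0376, 0.2573]
ee_rot: [-2.825, 0.282, 2.486]
ft_force: [0.8, -0.5, -5.6]
width: 0.0171
```

```bash
python3 look.py 29; python3 chk.py 29;python3 tgt2.py 24,90,50 28,80,50 
```

```text
35.7 [0.60334127 0.03759649 0.25737712] [-2.82449897  0.28177246  2.48624058] 0.01696371461101614 [ 0.99318854 -1.10674887 -3.85445166]
tilt 24.122215117402952 down dir in tote [ 0.29951009  0.27805865 -0.91267579]
corner world [ 0.48839656 -0.02227966  0.21596987] lowest 0.1438176318198373
60 [-84.24122096  15.13587434  22.50542758] [-49.79298576  59.56069103  37.68135954]
-90 [0 0 0 0 0 0 0 0 0 0 0 1 2 0]
-80 [0 0 0 0 0 0 0 0 0 0 0 0 1 0]
-70 [ 0  0  0  0  0  0  0  0 11 18 10  3  2  0]
-60 [0 0 0 0 0 0 0 0 2 7 2 0 0 0]
-50 [0 0 0 0 0 0 0 0 0 1 0 0 0 0]
corner px [268.15973855 186.97159131]
24,90,50 [ 1.69 -3.35  0.76]
28,80,50 [ 1.94 -4.5   1.01]
```

View pics/k29.png

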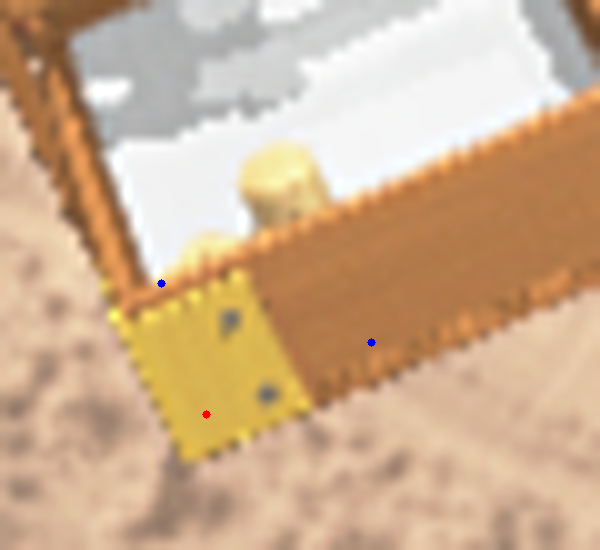

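Now tip back at once.

>>> arm_command(angular=[[1,-1.8,0.4],[1.8,-3.6,0.9],[1.9,-4.5,1],[2.1,-5.5,0.3],[2.2,-6.5,-0.5],[2.4,-7.5,-1.3],[3,-7.9,-2.2],[3.6,-8.2,-3.1],[3.6,-8.2,-3.1]], delta_pos=[[0,0,0],[0,0,0],[0,0,0],[0,0,0],[0,0,0],[0,0,0],[0,0,0],[0,0,0],[0,0,0]], jaw=[-1,-1,-1,-1,-1,-1,-1,-1,-1])

```text
time_s: 36.83
eef_pos: [0.6027, 0.0368, 0.2572]
ee_rot: [2.64, 0.45, 1.891]
ft_force: [0.2, 1.7, -4.4]
width: 0.0171
```

```bash
python3 look.py 30; python3 chk.py 30;python3 tgt2.py 36,45,14 36,35,0; python3 -c "
from h import *
print(arm.read_state()['joint_positions'])"
```

```text
36.875 [0.60292601 0.03715653 0.25733877] [2.64066941 0.45062669 1.89303097] 0.017146566179084815 [-0.8686476   0.53209988 -5.92838192]
tilt 37.85385881476981 down dir in tote [-0.43229572  0.43552975 -0.78957852]
corner world [0.53963261 0.02966433 0.1371314 ] lowest 0.12639740012806971
215 [-101.79090834   31.17806575   11.71550223] [-30.90330744  62.61051166  41.06553675]
-110 [0 0 0 0 0 0 0 0 0 0 0 2 3 1]
-100 [ 0  0  0  0  0  0  0  0  0  0  0 20 12  4]
-90 [ 0  0  0  0  0  0  0  0  0  0  1 13  5  2]
-80 [ 0  0  0  0  0  0  0  0  0  0 18 11  2  0]
-70 [ 0  0  0  0  0  0  0  0  0  0  8 11 10  1]
-60 [ 0  0  0  0  0  0  0  0  0  0  0 11 10  0]
-50 [ 0  0  0  0  0  0  0  0  0  0  0 24 18  0]
-40 [ 0  0  0  0  0  0  0  0  0  0  0 13 12  3]
corner px [264.36661473 185.11224551]
36,45,14 [ 0.18  0.32 -2.23]
36,35,0 [ 1.27 -0.24 -4.62]
[-1.18588662  0.11746523  0.88341746  2.17156926  0.73069237  0.46798125
 -0.48108468]
```

View pics/k30.png

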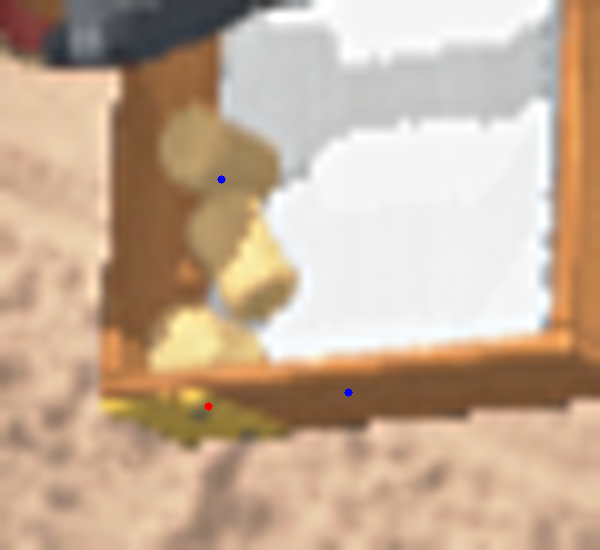

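All three gathered again, this time along the +y wall. There are 21 s left, so I'll make one more controlled attempt, reversing slightly earlier.

```bash
python3 tgt2.py 38,20,10 38,0,0 38,-22,-10; sed -i 's/^print("corner world.*$/print("lowest",min((o+T@[a*.11,b*.07,0])[2] for a in(-1,1) for b in(-1,1)))/' chk.py
```

```text
38,20,10 [ 2.97 -0.83 -1.98]
38,0,0 [ 5.4  -0.98 -3.2 ]
38,-22,-10 [ 7.99 -0.59 -4.47]
```

>>> arm_command(angular=[[1,-0.3,-0.7],[2,-0.6,-1.3],[3,-0.8,-2],[4.2,-0.9,-2.6],[5.4,-1,-3.2],[6.7,-0.8,-3.8],[8,-0.6,-4.5],[8,-0.6,-4.5],[8,-0.6,-4.5],[8,-0.6,-4.5],[8,-0.6,-4.5]], delta_pos=[[4,0,0],[8,0,0],[12,0,0],[16,0,0],[20,0,0],[25,0,0],[30,0,0],[30,0,0],[30,0,0],[30,0,0],[30,0,0]], jaw=[-1,-1,-1,-1,-1,-1,-1,-1,-1,-1,-1])

```text
time_s: 38.25
eef_pos: [0.6326, 0.0379, 0.257]
ee_rot: [2.515, -0.233, 1.471]
ft_force: [0.4, -0.3, -4.3]
width: 0.0171
```

```bash
python3 look.py 31; python3 chk.py 31;python3 tgt2.py 38,20,10 38,45,25 38,75,40; python3 -c "
from h import *
print(arm.read_state()['joint_positions'])"
```

```text
38.3 [0.63268667 0.03802793 0.25713532] [ 2.51476685 -0.23278077  1.47110625] 0.017057932056407262 [-0.26467705  0.16121603 -3.72590227]
tilt 37.9963846869839 down dir in tote [-0.5707562  -0.23068418 -0.7880496 ]
lowest 0.125404921443241
165 [-102.87605074   -4.44732695   11.9411993 ] [-73.92260611  60.85112013  41.2981563 ]
-110 [0 0 0 0 0 0 3 5 1 0 0 5 2 0]
-100 [ 0  0  0  0  0  0  8 14  5  0  3 19 13  1]
-90 [ 0  0  0  0  0  0  9 15  4  0  0 19  6  0]
-80 [0 0 0 0 0 0 4 6 1 0 6 9 7 0]
corner px [246.26237771 150.95755395]
38,20,10 [-5.11 -0.09  2.3 ]
38,45,25 [-7.98  0.56  4.44]
38,75,40 [-10.93   2.23   6.71]
[-0.50991045  0.11237878  0.44911106  2.14248244 -0.50160998  0.26826785
  0.18716236]
```

View pics/k31.png

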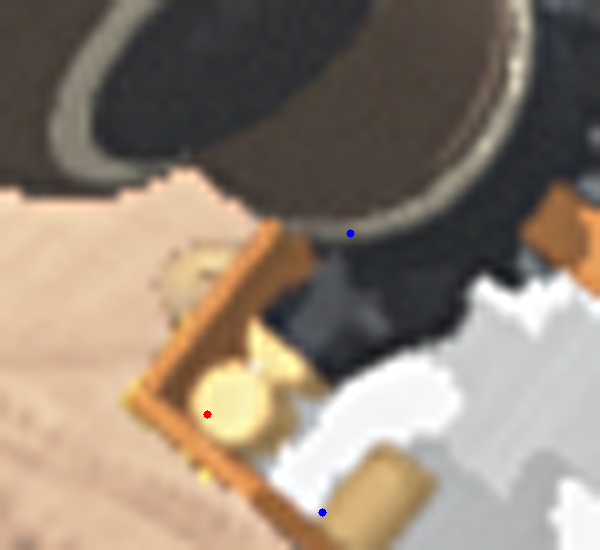

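The lying plug went to the −x wall at y' about 8, while the upright one stayed behind the first on the +y wall. Tipping back to the diagonal should now close a compact cluster.

>>> arm_command(angular=[[-1.3,0,0.6],[-2.6,0,1.2],[-3.9,0,1.8],[-5.1,-0.1,2.3],[-6,0.1,3],[-7,0.3,3.7],[-8,0.6,4.4],[-8.7,0.9,4.9],[-8.7,0.9,4.9],[-8.7,0.9,4.9]], delta_pos=[[-4,0,0],[-8,0,0],[-12,0,0],[-16,0,0],[-20,0,0],[-25,0,0],[-30,0,0],[-30,0,0],[-30,0,0],[-30,0,0]], jaw=[-1,-1,-1,-1,-1,-1,-1,-1,-1,-1])

```text
time_s: 39.55
eef_pos: [0.6027, 0.0383, 0.2572]
ee_rot: [2.691, 0.503, 1.945]
ft_force: [-0.8, -0.2, -3.8]
width: 0.0171
```

```bash
python3 look.py 32; python3 chk.py 32;python3 tgt2.py 36,45,25 38,60,32 38,75,40 36,40,20; python3 -c "
from h import *
print(arm.read_state()['joint_positions'])"
```

```text
39.6 [0.60260346 0.03794558 0.25716491] [2.69175479 0.5031244  1.94492075] 0.016725719347914305 [ 0.65713452 -0.28260579 -5.13318954]
tilt 37.9147613776967 down dir in tote [-0.38093686  0.48216511 -0.7889258 ]
lowest 0.12865226906644195
162 [-100.81708947   21.55144002   13.3780348 ] [-60.39916023  62.96386591  40.29158999]
-110 [0 0 0 0 0 0 0 0 0 0 0 0 1 0]
-100 [ 0  0  0  0  0  0  0  0  0  8  7 15 10  4]
-90 [ 0  0  0  0  0  0  0  0  0 14 10  7 17  1]
-80 [ 0  0  0  0  0  0  0  0  0  5  6 23 11  3]
-70 [ 0  0  0  0  0  0  0  0  0  0  0 10  8  2]
corner px [266.3313374  186.69824244]
36,45,25 [ 0.89  0.06 -0.36]
38,60,32 [-0.93  0.43  0.42]
38,75,40 [-2.5   1.38  1.39]
36,40,20 [ 1.45 -0.17 -1.16]
[-1.16239346  0.13488136  0.83774767  2.15480285  0.74430124  0.51439276
 -0.45059909]
```

View pics/k32.png

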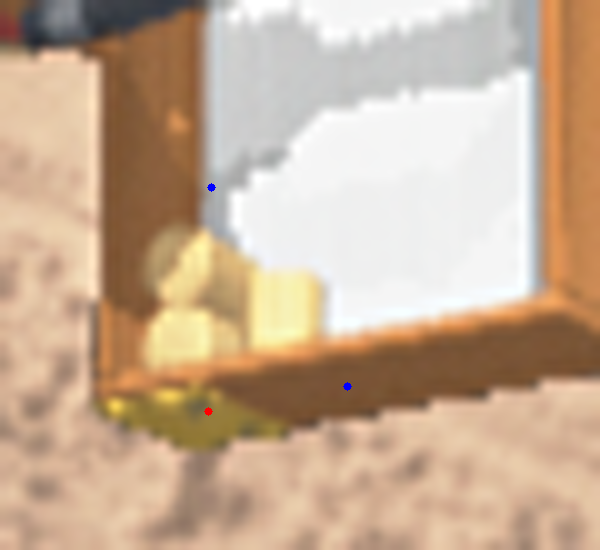

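A compact cluster: the plugs are all within 44 mm of the corner along both walls. I'll trim to an even diagonal at 36°, let it settle and check.

>>> arm_command(angular=[[0.4,0,-0.2],[0.9,0.1,-0.4],[0.9,0.1,-0.4],[0.9,0.1,-0.4],[0.9,0.1,-0.4],[0.9,0.1,-0.4],[0.9,0.1,-0.4],[0.9,0.1,-0.4]], delta_pos=[[0,0,0],[0,0,0],[0,0,0],[0,0,0],[0,0,0],[0,0,0],[0,0,0],[0,0,0]], jaw=[-1,-1,-1,-1,-1,-1,-1,-1])

```text
time_s: 40.6
eef_pos: [0.6026, 0.038, 0.2572]
ee_rot: [2.671, 0.427, 1.901]
ft_force: [-0.6, -0.1, -4.4]
width: 0.0172
```

```bash
python3 look.py 33; python3 chk.py 33; python3 -c "
from h import *
p,d=read_camera('top');cv2.imwrite('pics/top33.png',p);print(np.abs(arm.read_state()['qd']).max())"
```

```text
40.65 [0.60263165 0.03798646 0.25717206] [2.670642   0.426536   1.90063108] 0.016965815148376456 [ 0.39092848 -0.38758669 -5.07341571]
tilt 35.77732015824719 down dir in tote [-0.41308109  0.41371965 -0.8112953 ]
lowest 0.12841598362557027
176 [-100.72271078   21.54910848   11.41269455] [-61.73849558  62.81392405  39.95938129]
-110 [0 0 0 0 0 0 0 0 0 0 0 0 0 1]
-100 [ 0  0  0  0  0  0  0  0  0  9  9 19 12  4]
-90 [ 0  0  0  0  0  0  0  0  0 18 13 10 16  1]
-80 [ 0  0  0  0  0  0  0  0  0  4  3 20 15  3]
-70 [ 0  0  0  0  0  0  0  0  0  0  0 11  7  1]
corner px [262.54996504 185.19908239]
0.0027087778234034143
```

View pics/k33.png

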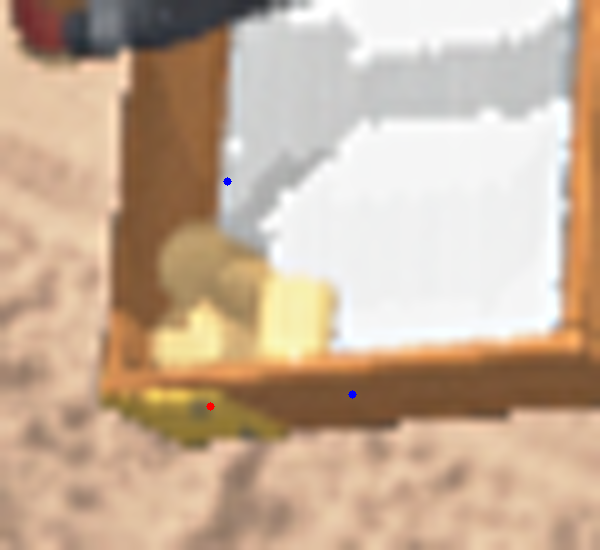

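View pics/top33.png

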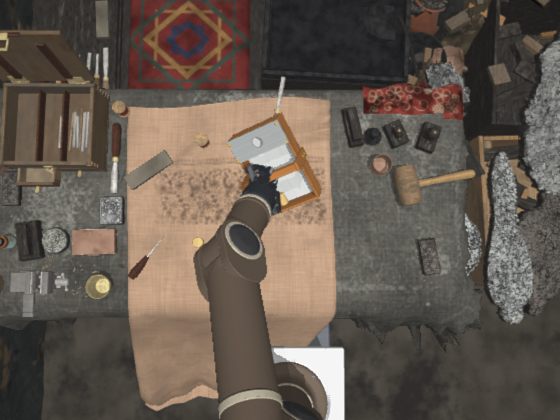

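The corner crop shows the three plugs together at (195,330), (205,262) and (295,315), right by the brass corner. The top view shows the wide plug still at (198,242) and the bystanders unmoved. Handing in.

```bash
python3 -c "
from station import arm
print(arm.close_job())"
```

```text
the job is handed in; nothing more can be done
None
```

The job is done and handed in at about 41 s. The fitting plug went down through the gauge plate, and the tote is held up by its bar with all three narrow plugs in the brass-angle corner.

- **Plug:** I picked the 22 mm plug from the table and lowered it into the hole. No contact force showed, and the camera saw it drop to the floor of the tote. The wide plug was left where it stood.
- **Collecting:** the first diagonal tilt left the plugs in a row along one wall, with the farthest about 57 mm from the corner. I rocked the tilt direction several times, and some attempts just made another row. In the end they closed into a tight group.
- **Last checks:**
  - The tilt was 35.8°, shared equally between −x and +y.
  - The lowest point of the tote was about 128 mm above the table, worked out from the gripper pose.
  - All three plugs lay within about 43 mm of the corner along both walls, and the arm was still.
  - In the last top picture the wide plug and the visible bystanders had not moved.
- **Disagreements:**
  - The finger opening read about 19 mm on the 22 mm plug and 17 mm on the 18 mm bar.
  - Depth readings differed from the tool position by 2–3 mm, so I aligned the plug over the hole by the pictures.
  - Joint 3 came near the end of its range during the rocking, and joint 5 came within 0.01 rad of its limit. Neither passed it in any reading I took.

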